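Probe a network card's test pad through the fixture's guide bush

ROBOT

A 6-joint arm with a two-finger parallel gripper is mounted at the origin on the work surface. World frame = base frame: x ahead of the robot, y to its left, z up, the work surface at z = 0. Lengths are in m, angles in rad, forces in N, time in s.
With the tool pointing down it reaches from about 0.275 to 0.75 m from the base axis. Payload 10.2 kg.
Tool frame: the origin (TCP) lies midway between the tips of the shut fingers; the grasp point (between the pads) lies 19 mm behind it (grip_depth is the distance from the TCP to the grasp point, in m); z points along the fingers, y is the direction in which the jaws open and shut (so a half turn about z gives the same grasp; the last joint's range is limited). The gripper opens to 85 mm and grips with 20 to 120 N. Pads are 22 mm wide; open, the fingers measure 114 mm over their backs; the gripper's body (76 mm by 85 mm) begins 54 mm behind the grasp point. The pads swing forward as they close: fully open they stand 13 mm farther back than shut.
Start: joints at [0.972, 0.313, 1.498, -0, 1.331, -0.223], TCP at [0.193, 0.488, 0.231] pointing down, gripper open.
Joint ranges: [-2.94, 2.94], [-0.97, 2.17], [0.19, 2.56], [-1.23, 4.37], [0.02, 3.11], [-2.88, 2.88]. Speed limits (rad/s): [2.39, 2.39, 3.01, 3.14, 3.14, 3.14].

INTERFACE

Orientations are given as [roll, pitch, yaw] about the fixed x, y, z axes, in that order (R = Rz(yaw) Ry(pitch) Rx(roll)).
In Python, from workcell import observe, capture, job_done, boxes_of, outline_of, grip_depth gives the robot as it stands. The module is installed in compiled form; this text tells all that it offers.
- The arm moves only by the tool carry_out, never from a script. Its argument "rows" is one flat list of numbers, 6 for each row, row after row: the shift along the tool's x, y, z in m, then the turn, a rotation vector about the tool's x, y, z in degrees. In form: [dx, dy, dz, rx, ry, rz, dx, dy, dz, rx, ry, rz, ...]. A call has exactly 5 rows; each row is the pose to reach, as a shift and turn from the pose commanded when the call began, along the tool's axes at that moment; what a row does not reach only later rows make up. A row lasts 1/12 s, in which the tool goes at most 41.7 mm and 7.16 degrees, less where a joint would pass 70% of its speed; a pose out of reach is approached as far as the arm can. A call with a gripper value outside its range is refused whole. "jaw" is the closure in counts, from 0 (fully open) to 255 (shut), set as the call begins (left out, the last holds). The fingers move at their own pace and stop on an object; "force" is the grip in N (left out, the last holds). Time passes only in rows, so rows that repeat a pose let the fingers close, or fill a call up. It gives the time, the measured TCP pose, the force and the opening at its end, in the units of the state.
- observe(): the state, without advancing time (a new reading comes with each control period).
- capture(name): name is "side" or "top"; returns a dict with "frame" (384x512x3 uint8, blue, green, red), "range_z" (384x512 float32, m along the optical axis (not along the pixel's ray), 0 where there is no reading), "fx", "fy", "cx", "cy" (pixels), "pose" (4x4, takes a point from camera to world coordinates). Camera axes: x right, y down, z forward; pixel columns grow to the right and rows downward; lengths in m; the calibration is good to about 2 mm. A picture is of the moment at which its call begins.
- job_done(): hands the job in, once; it reports no verdict.
Trained networks look in the newest picture that a camera, given by its name, has taken for a name from the list of things; names that differ only in an ending like _2 or _b are one class to them, and where a whole thing is asked for, a point or a joint stands for the part that bears it (a point fixed in the world has none). Each returns a list of dicts, best first, with "confidence" (0 to 1); they miss things now and then, are a little off and sometimes report something else, mostly with a low value. They report only what shows in the picture. A call takes as long as a camera call. They do not tell look-alikes from the thing itself.
- boxes_of(query, camera): "point" ([column, row] in pixels, amid what is visible of it).
- outline_of(query, camera): "pixels" (384x512 bool, what is visible of it) and "point" ([column, row] in pixels, amid what is visible of it).
The state is a dict: "time_s": time; "joints": joint angles; "joint_velocities": joint speeds; "tau": joint torques, N m; "tcp_pos": TCP position; "orientation": TCP orientation; "contact_force": force on the tool from outside, world axes, zero at the start; "wrist_torque": the same for the moment, N m; "grip_width": finger opening in m.
Only numpy, scipy, OpenCV 4.12 (cv2) and the standard library are available. Lean on these libraries where they do the work, as an engineer would, in place of code of your own. Each camera call takes 0.05 s, during which the arm holds its last target.

TASK

Push the test fixture's drawer fully home so that the card's test pad lies under the guide bush, then take the test probe from the tool rack and lower it upright through the bush, without it ever touching the bush or the earthed bridge plate, onto the pad until its spring tip is pressed lightly, about halfway in. Finish while still holding the probe like that, upright and centred in the bush: do not let go. Leave the nut driver, the card stand, the box of modules and the carton as they are.

Things in the scene. Friction and masses are not known exactly. Their poses are not given: they have to be found in the camera images.
- fixture: the test fixture, fixed to the table: an aluminium base 170 x 136 x 14 mm with steel drawer runners (tops 34 mm above the table), four pillars and a bridge plate over the middle. Origin on the table, directly below the centre of the guide bush; z up; the drawer comes out along the fixture's own -x (towards the robot, more or less) and is pushed home along its own +x
- bridge: the fixed aluminium bridge plate across the drawer, 64 mm along the fixture's x, 140 mm along its y, 12 mm thick, underside 68 mm and top 80 mm above the table; at its centre it carries the guide bush, a steel collar 28 mm across standing 8 mm above the plate. Origin at the centre of the plate's underside, axes as the fixture's
- bush (a point): centre of the upper mouth of the guide bush, 88 mm above the table. The bore is straight, vertical, 16 mm across and 20 mm deep (through collar and plate); the room under the plate is open
- tray (a joint): how far the drawer is out: 0 = fully home against its stop, 0.08 m = fully out; it runs with about 3 N of friction and stays where it is left. The black drawer carries a green network card 140 x 68 mm lying flat; the parts on the card reach up to 55 mm above the table
- pull_tab (a point): middle of the top edge of the drawer's upright steel pull tab, 70 mm above the table: a plate 10 mm thick along the fixture's x and 50 mm wide along its y, at the drawer's front end, 96 mm from the pad. Its front face is free; behind its lower part is the drawer's front wall, 8 mm thick, up to 42 mm above the table; above that both faces are free
- pad (a point): centre of the round gold test pad on the card, 8 mm across, its face 40 mm above the table; it moves with the drawer and lies exactly under the centre of the bush when the drawer is fully home
- rack: the tool rack, fixed, left or right of the fixture: steel, foot 140 x 70 mm, flat top plate 130 x 50 mm whose top is 100 mm above the table, with three 10 mm holes in a row along its own x at -40, 0 and +40 mm. Origin on the table under the middle hole. The probe hangs in one end hole, the nut driver in the other, the middle one is empty
- probe: the test probe, loose, about 80 g, hanging upright in the rack: slim round black handle 18 mm across, 94 mm long; below it a steel barrel 6 mm across, 68 mm long; below that the spring tip, 3 mm across, standing out 12 mm more (tip 80 mm below the origin). Origin on its axis at the underside of the handle (the shoulder resting on the rack's top plate); z along the axis, up
- spring_tip (a joint): how far the probe's spring tip is pressed in: 0 = fully out, 0.008 m = fully in; about 1 N to start it moving, 2 N halfway, 3 N fully in
- tip (a point): the very end of the probe's spring tip
- nut_driver: a bystander: a nut driver hanging in the other end hole of the rack, a stout black handle 28 mm across and 64 mm high (much thicker and shorter than the probe's) above the rack's top, steel shaft below. Origin on its axis at the rack's top
- card_stand: a bystander: black storage rack 136 x 104 x 80 mm with four green cards standing in it, on the other side of the fixture from the tool rack. Origin at the centre of its underside
- module_box: a bystander: flat clear plastic box of plug-in modules, 110 x 85 x 22 mm. Origin at the centre of its underside
- carton: a bystander: small closed carton, 130 x 100 x 45 mm. Origin at the centre of its underside
Not all that is in view belongs to the job. What is shaped like the probe but blue or green is not meant.

How it is judged:
On the way, in this order (a step that is already met when the one before it is completed fails the run):
1. the drawer is fully home (within 3 mm) while the probe is still clear above the bush or elsewhere (value of joint tray below 0.003 m and value of joint spring_tip below 0.001 m), for 0.2 s.
2. the probe's tip stands on the test pad through the bush, its spring pressed by at least 1.5 mm (value of joint spring_tip above 0.0015 m and distance between tip and pad below 0.005 m and horizontal distance between tip and bush below 0.005 m), for 0.2 s.
At the end, for the whole second after the job is handed in: Fingers hold the probe still, upright within 4 degrees, touching neither bush nor bridge; spring tip on the test pad within 4 mm of its centre and 3 mm of the bush axis, shoulder axis within 5 mm, spring pressed 1.5 to 6.5 mm; drawer home within 3 mm (value of joint tray below 0.003 m and value of joint spring_tip between 0.0015 and 0.0065 m and distance between tip and pad below 0.004 m and horizontal distance between tip and bush below 0.003 m and horizontal distance between probe and bush below 0.005 m and angle between probe's own z axis and vertical below 0.07 rad and contact force between probe and bridge below 0.1 N and contact force between the fingers and probe above 2 N and linear speed of probe below 0.02 m/s); the arm keeps its last pose, push and grip.
It fails at once if the probe touches the guide bush or the bridge plate (contact force between probe and bridge above 0.2 N).
It fails at once if the probe is driven hard into the card or the fixture (over 10 N) (contact force between probe and fixture above 10 N).
It fails at once if the nut driver, the card stand, the module box or the carton is moved by more than 15 mm (distance of any of nut_driver, card_stand, module_box, carton from where it was at the start of the episode above 0.015 m).
It also fails if it takes over 58 s, if anything falls off the work surface, if the arm or the gripper's body presses on something with over 40 N, if the wrist force passes 120 N, or if a joint passes its speed limit or range.

## Working session

There is one attempt and no reset: what is moved stays moved. The work goes in short steps, Python scripts to look and compute and a tool call to move; the robot and the scene stay as the last step left them, time stands still between calls to the robot, and variables do not carry over. Pictures are saved under pics/ and viewed, and the job is handed in when it is done.

Besides the shell and the picture viewer there is one more tool, called after ">>>" by a JSON object that holds its "api" and its "payload", one argument or row to a line. carry_out: Moves the arm, as the interface text tells. Its arguments: {"type":"object","properties":{"rows":{"type":"array","items":{"type":"number"}},"jaw":{"type":"number"},"force":{"type":"number"}},"required":["rows"]}

```bash
mkdir -p pics; ls
cat > h.py <<'E'
import numpy as np, cv2
from workcell import *
from scipy.spatial.transform import Rotation as R
def cap(n,save=None):
    c=capture(n)
    if save: cv2.imwrite('pics/'+save,c['frame'])
    return c
def cloud(c):
    z=c['range_z'].astype(float);v,u=np.mgrid[0:384,0:512]
    P=np.stack([(u-c['cx'])/c['fx']*z,(v-c['cy'])/c['fy']*z,z],-1)
    W=P@c['pose'][:3,:3].T+c['pose'][:3,3]; W[z<=0]=np.nan
    return W
def proj(c,p):
    q=np.linalg.inv(c['pose'])@np.append(p,1); return q[0]/q[2]*c['fx']+c['cx'],q[1]/q[2]*c['fy']+c['cy']
E
python3 - <<'E'
from h import *
s=observe();print({k:np.round(v,3) for k,v in s.items()},grip_depth)
for n in('side','top'):
    c=cap(n,n+'0.png');np.savez(n+'0.npz',**c);print(n,c['pose'].round(3),c['fx'],c['cx'],c['cy'])
    for q in('probe','bush','pad','pull_tab','rack','nut_driver','bridge','tray'):
        try:
            for d in boxes_of(q,n)[:4]:print(q,np.round(d['point']),round(d['confidence'],2))
        except Exception as e:print(q,e)
E
```

```text
pics
{'time_s': np.float64(0.0), 'joints': array([ 0.972,  0.313,  1.498,  0.   ,  1.331, -0.223]), 'joint_velocities': array([-0.002, -0.001,  0.   , -0.002, -0.001,  0.002]), 'tau': array([-1.0000e-03, -4.1227e+01, -2.5974e+01, -0.0000e+00,  4.0000e-03,
       -0.0000e+00]), 'tcp_pos': array([0.193, 0.488, 0.231]), 'orientation': array([-3.14 , -0.   ,  2.766]), 'contact_force': array([-0.942,  0.328,  0.399]), 'wrist_torque': array([-0.027, -0.008,  0.024]), 'grip_width': np.float64(0.085)} 0.0187
side [[-0.94  -0.248  0.234  0.296]
 [-0.34   0.711 -0.616  0.643]
 [-0.014 -0.659 -0.752  0.877]
 [ 0.     0.     0.     1.   ]] 400.87852260546595 257.2889868323703 196.42348679544594
probe [244. 343.] 0.76
probe [257. 134.] 0.73
probe [303. 312.] 0.66
probe [215. 339.] 0.66
bush [226. 178.] 0.89
pad [262. 196.] 0.91
pull_tab [262. 195.] 0.72
rack [252. 319.] 0.69
rack [260. 196.] 0.45
nut_driver [231. 288.] 0.81
bridge [227. 175.] 0.57
tray [260. 196.] 0.71
tray [229. 286.] 0.16
top [[ 0.007 -0.981  0.194  0.319]
 [-1.    -0.006  0.007  0.028]
 [-0.005 -0.194 -0.981  1.195]
 [ 0.     0.     0.     1.   ]] 396.04929517842146 256.05834215359687 194.78113546952375
probe [169. 228.] 0.67
probe [128. 207.] 0.62
probe [164. 267.] 0.6
probe [157. 233.] 0.51
bush [292. 157.] 0.76
pad [287. 190.] 0.96
pull_tab [288. 191.] 0.9
rack [170. 226.] 0.63
bridge [285. 155.] 0.69
tray [289. 193.] 0.66
```

View pics/side0.png

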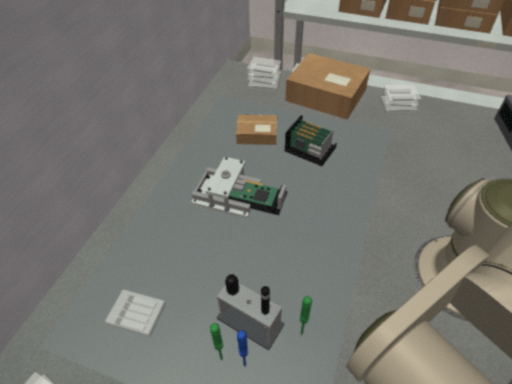

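View pics/top0.png

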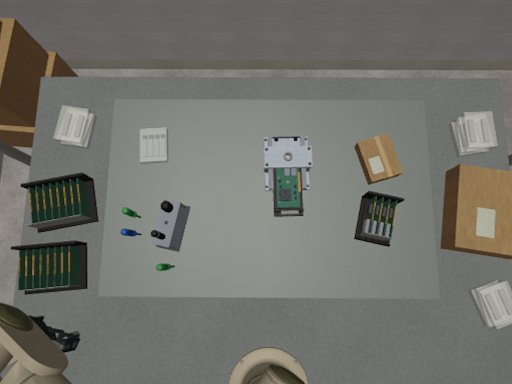

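The side view shows the probe (slim handle, ~265,300) and the nut driver (232,284) in the rack, the bush at (226,176) and the drawer out, with its tab near (281,195). In the top view the bush is at (288,156), the tab at (288,212), the rack at (172,226) with the probe at (158,235), and the driver at (166,206). Blue and green look-alikes lie on the table.

Run:
```python
from h import *
for n,(x0,y0,x1,y1),(a0,b0,a1,b1) in (('side',(180,145,300,225),(200,265,300,350)),('top',(250,125,330,225),(140,190,200,260))):
    c=dict(np.load(n+'0.npz'));f=c['frame']
    A=cv2.resize(f[y0:y1,x0:x1],None,fx=5,fy=5,interpolation=cv2.INTER_CUBIC)
    B=cv2.resize(f[b0:b1,a0:a1],None,fx=5,fy=5,interpolation=cv2.INTER_CUBIC)
    cv2.imwrite(f'pics/{n}A.png',A);cv2.imwrite(f'pics/{n}B.png',B)
    W=cloud(c)
    print(n)
    # bridge plate top
    P=W.reshape(-1,3)
    def rect(m,lab):
        q=P[m]
        r=cv2.minAreaRect(q[:,:2].astype(np.float32)*1000);print(lab,len(q),np.round(r[0],1),np.round(r[1],1),round(r[2],2),'zmean',q[:,2].mean().round(4),'mean',q.mean(0).round(4))
    near=(P[:,0]>.3)&(P[:,0]<.62)&(abs(P[:,1]+.06)<.15)
    rect(near&(P[:,2]>.074)&(P[:,2]<.084),'bridge')
    rect(near&(P[:,2]>.085)&(P[:,2]<.092),'bush')
    nr=(P[:,0]>.1)&(P[:,0]<.45)&(P[:,1]>.15)&(P[:,1]<.40)
    rect(nr&(P[:,2]>.095)&(P[:,2]<.104),'rack')
    rect(nr&(P[:,2]>.185)&(P[:,2]<.2),'probetop')
    rect(nr&(P[:,2]>.12)&(P[:,2]<.185),'handles')
    rect(nr&(P[:,2]>.158)&(P[:,2]<.168),'ndtop')
    rect(near&(P[:,0]<.37)&(P[:,2]>.065)&(P[:,2]<.074),'tab')
    r2=near&(P[:,2]>.029)&(P[:,2]<.037);rect(r2,'runners')
```

```text
side
bridge 2 [620.   -7.4] [7.1 0. ] -90.32 zmean 0.0796 mean [ 0.62   -0.0074  0.0796]
bush 0 [0. 0.] [0. 0.] 0.0 zmean nan mean [nan nan nan]
rack 574 [398.6 335.3] [125.6 122.6] 81.23 zmean 0.0993 mean [0.4179 0.3004 0.0993]
probetop 71 [416.1 297.4] [15.2 16.1] 18.99 zmean 0.1915 mean [0.4158 0.2982 0.1915]
handles 477 [399.6 319. ] [158.4  59.3] 48.28 zmean 0.1551 mean [0.3924 0.3274 0.1551]
ndtop 67 [399.8 319.9] [154.7  57.7] 48.27 zmean 0.1624 mean [0.3934 0.3273 0.1624]
tab 0 [0. 0.] [0. 0.] 0.0 zmean nan mean [nan nan nan]
runners 303 [553.3 -56.7] [133.8 115.5] 1.27 zmean 0.0341 mean [ 0.5757 -0.0494  0.0341]
top
bridge 0 [0. 0.] [0. 0.] 0.0 zmean nan mean [nan nan nan]
bush 0 [0. 0.] [0. 0.] 0.0 zmean nan mean [nan nan nan]
rack 310 [394.  321.8] [110.5 117.9] 85.77 zmean 0.0996 mean [0.4208 0.2911 0.0996]
probetop 39 [417.4 293.5] [15.3 14.7] 10.21 zmean 0.192 mean [0.4175 0.2932 0.192 ]
handles 188 [397.3 310.1] [148.2  70.8] 47.4 zmean 0.1581 mean [0.3876 0.3167 0.1581]
ndtop 27 [395.8 308.8] [142.9  67. ] 48.79 zmean 0.1636 mean [0.3837 0.3165 0.1636]
tab 0 [0. 0.] [0. 0.] 0.0 zmean nan mean [nan nan nan]
runners 281 [553.9 -58.3] [112.2 131.8] 89.93 zmean 0.0345 mean [ 0.5764 -0.0599  0.0345]<stdin>:13: RuntimeWarning: Mean of empty slice.
  ret = ret.dtype.type(ret / rcount)
  ret = um.true_divide(
```

```bash
python3 - <<'E' 2>/dev/null
from h import *
for n in ('side','top'):
    c=dict(np.load(n+'0.npz'));W=cloud(c);P=W.reshape(-1,3);print(n)
    for uv in ([(226,176),(281,195),(262,196)] if n=='side' else [(288,156),(288,212),(287,190)]):print(uv,W[uv[1],uv[0]].round(4))
    def rect(m,lab):
        q=P[m]
        if len(q)<3:print(lab,len(q));return
        r=cv2.minAreaRect(q[:,:2].astype(np.float32)*1000);print(lab,len(q),np.round(r[0],1),np.round(r[1],1),round(r[2],2),'z',np.median(q[:,2]).round(4),'mean',q.mean(0).round(4))
    near=(P[:,0]>.45)&(P[:,0]<.8)&(abs(P[:,1]+.06)<.11)
    b=near&(P[:,2]>.076)&(P[:,2]<.083)
    rect(b,'bridge');rect(near&(P[:,2]>.084)&(P[:,2]<.094),'bush')
    rect(near&(P[:,0]<.575)&(P[:,2]>.066)&(P[:,2]<.074),'tab')
    rect(near&(P[:,2]>.031)&(P[:,2]<.037),'runners')
    rect(near&(P[:,2]>.011)&(P[:,2]<.017),'base')
    rect(near&(P[:,2]>.038)&(P[:,2]<.044),'tray')
    nr=(P[:,0]>.3)&(P[:,0]<.55)&(P[:,1]>.15)&(P[:,1]<.35)
    rect(nr&(P[:,2]>.096)&(P[:,2]<.103),'rack')
    rect(nr&(P[:,2]>.188)&(P[:,2]<.2),'probetop')
    rect(nr&(P[:,0]>.45)&(P[:,2]>.158)&(P[:,2]<.168),'ndtop')
    rect(nr&(P[:,2]>.12)&(P[:,2]<.185)&(P[:,0]<.45),'probehandle')
E
```

```text
side
(226, 176) [ 0.6481 -0.0445  0.0879]
(281, 195) [ 0.4896 -0.0454  0.0672]
(262, 196) [ 0.5421 -0.0402  0.0491]
bridge 785 [654.4 -54.4] [ 65.9 144.7] 1.96 z 0.0792 mean [ 0.6532 -0.0494  0.0792]
bush 50 [652.1 -51.4] [ 49.  128.5] 1.27 z 0.0866 mean [ 0.6532 -0.0521  0.0866]
tab 50 [491.2 -57.6] [ 9.5 51. ] 1.85 z 0.0693 mean [ 0.4909 -0.0571  0.0694]
runners 477 [612.8 -52.2] [253.1 130. ] 1.0 z 0.0338 mean [ 0.6215 -0.045   0.034 ]
base 309 [613.4 -50.7] [256.9 133.8] 6.9 z 0.0136 mean [ 0.6663 -0.0125  0.0137]
tray 433 [576.5 -40.8] [138.4 177.7] 82.02 z 0.0397 mean [ 0.5606 -0.0531  0.0401]
rack 1083 [426.7 293.5] [ 54.2 190.1] 80.46 z 0.0993 mean [0.4489 0.2927 0.0993]
probetop 61 [416.3 296.8] [15.2 14.8] 18.92 z 0.1922 mean [0.4161 0.2975 0.1922]
ndtop 79 [493.8 280.2] [19.8 20. ] 39.81 z 0.1617 mean [0.4938 0.281  0.1616]
probehandle 303 [374.4 293.4] [97.5 17.5] 19.02 z 0.157 mean [0.3714 0.2925 0.1542]
top
(288, 156) [ 0.6743 -0.0612  0.0197]
(288, 212) [ 0.4924 -0.0562  0.067 ]
(287, 190) [ 0.5612 -0.0552  0.0477]
bridge 849 [656.  -56.7] [ 65.7 140.1] 1.48 z 0.0797 mean [ 0.6558 -0.0551  0.0797]
bush 90 [653.2 -57.3] [ 57.5 130.5] 0.29 z 0.0862 mean [ 0.6542 -0.0602  0.0865]
tab 67 [493.5 -60.4] [ 9.8 48.8] 0.41 z 0.0701 mean [ 0.4933 -0.061   0.0699]
runners 415 [614.5 -55.5] [252.7 130. ] 1.1 z 0.0345 mean [ 0.6209 -0.057   0.0344]
base 317 [614.7 -56.5] [251.5 137.2] 1.74 z 0.0139 mean [ 0.6841 -0.0519  0.014 ]
tray 575 [612.7 -53.6] [122.8 231.2] 85.82 z 0.0403 mean [ 0.5651 -0.0598  0.0405]
rack 591 [428.9 289.1] [ 59.4 189.9] 83.07 z 0.0996 mean [0.4525 0.2838 0.0995]
probetop 36 [417.9 293.8] [14.4 14.7] 13.69 z 0.1927 mean [0.4178 0.2933 0.1924]
ndtop 49 [496.5 277.9] [20.9 18.6] 26.79 z 0.1619 mean [0.4954 0.2772 0.1619]
probehandle 116 [375.9 282.9] [102.2  17. ] 6.58 z 0.1629 mean [0.3661 0.281  0.1575]
```

View pics/topA.png

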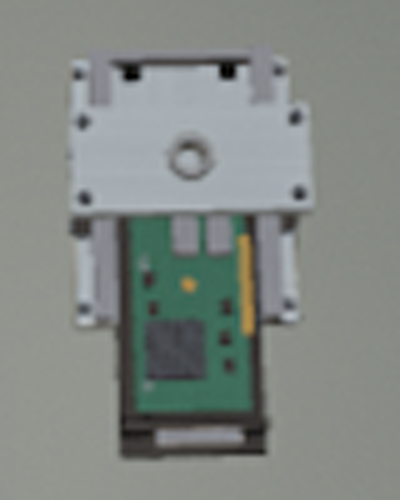

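View pics/topB.png

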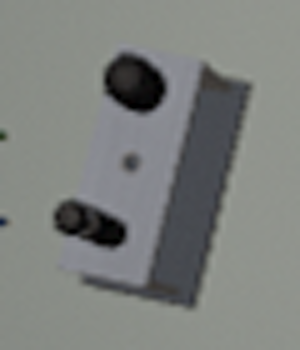

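View pics/sideA.png

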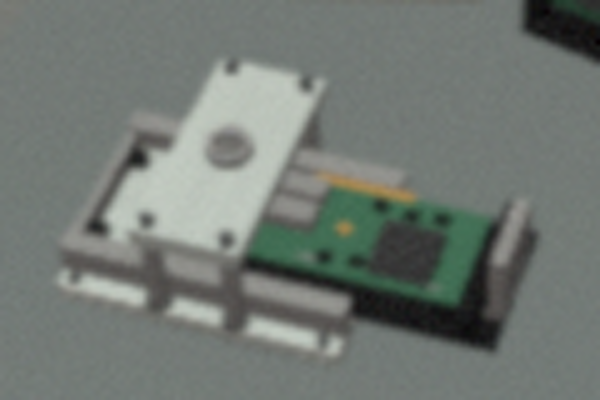

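View pics/sideB.png

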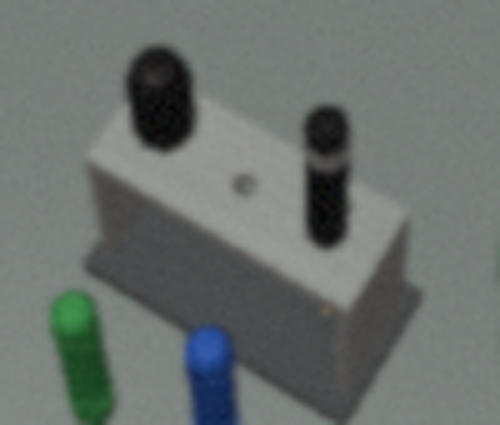

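```bash
cat >> h.py <<'E'
def rel(target,yaw=None,cur=None,s=None):
    """shift in tool axes to get to world target pointing straight down"""
    s=s or observe();p=np.array(s['tcp_pos']);Rc=R.from_euler('xyz',s['orientation'])
    Rt=R.from_euler('xyz',[np.pi,0,yaw]) if yaw is not None else Rc
    return np.round(Rc.inv().apply(np.array(target)-p)*1000,1), np.round((Rc.inv()*Rt).as_rotvec(degrees=True),2)
E
python3 - <<'E' 2>/dev/null
from h import *
for n in ('side','top'):
    c=dict(np.load(n+'0.npz'));W=cloud(c);P=W.reshape(-1,3);print(n)
    g=np.array([.655,-.056])
    m=(np.hypot(*(P[:,:2]-g).T)<.022)&(P[:,2]>.0845)&(P[:,2]<.092)
    q=P[m];r=cv2.minEnclosingCircle(q[:,:2].astype(np.float32)*1000);print('bush',m.sum(),q.mean(0).round(4),np.round(r[0],1),r[1])
    # pad: yellow
    f=c['frame'].astype(int);b,gg,rr=f[...,0],f[...,1],f[...,2]
    M=(rr-b>60).ravel()&(np.hypot(*(P[:,:2]-np.array([.588,-.058])).T)<.012)
    print('pad',M.sum(),P[M].mean(0).round(4))
print(rel([.45,-.059,.28],np.radians(181.2)))
E
```

```text
side
bush 42 [ 0.654  -0.0538  0.0869] [653.3 -53.6] 14.772128105163574
pad 2 [ 0.5893 -0.0591  0.0368]
top
bush 48 [ 0.6554 -0.0561  0.0874] [654.2 -53.3] 16.685272216796875
pad 4 [ 0.5889 -0.0575  0.0397]
(array([-440.2, -414.7,  -48.7]), array([ -0.  ,   0.  , -22.73]))
```

>>> {"api": "carry_out", "payload": {
  "rows": [-0.02, -0.018, -0.02, 0, 0, 0, -0.05, -0.047, -0.035, 0, 0, 0, -0.08, -0.075, -0.049, 0, 0, 0, -0.11, -0.104, -0.049, 0, 0, 0, -0.14, -0.132, -0.049, 0, 0, 0],
  "jaw": 255,
  "force": 40
}}

```text
time_s: 1.32
tcp_pos: [0.2733, 0.316, 0.2811]
orientation: [3.14, 0.001, 2.767]
contact_force: [0.9, 0.8, 0.5]
grip_width: 0.0252
```

>>> {"api": "carry_out", "payload": {
  "rows": [-0.03, -0.028, 0, 0, 0, 0, -0.06, -0.056, 0, 0, 0, 0, -0.09, -0.085, 0, 0, 0, 0, -0.12, -0.113, 0, 0, 0, 0, -0.15, -0.141, 0, 0, 0, 0]
}}

```text
time_s: 1.73
tcp_pos: [0.361, 0.1293, 0.2806]
orientation: [3.141, 0.001, 2.766]
contact_force: [0.7, 1.0, -0.2]
grip_width: 0.0
```

>>> {"api": "carry_out", "payload": {
  "rows": [-0.03, -0.028, 0, 0, 0, -6, -0.06, -0.056, 0, 0, 0, -12, -0.09, -0.085, 0, 0, 0, -18, -0.12, -0.113, 0, 0, 0, -22.7, -0.15, -0.141, 0, 0, 0, -22.7]
}}

```text
time_s: 2.15
tcp_pos: [0.4433, -0.0451, 0.2805]
orientation: [-3.141, 0.001, -3.116]
contact_force: [0.2, 0.8, 0.9]
grip_width: 0.0001
```

```bash
python3 - <<'E' 2>/dev/null
from h import *
s=observe();print(s['time_s'],s['tcp_pos'],s['orientation'],s['contact_force'],s['grip_width'])
print(rel([.45,-.059,.05],np.radians(181.2)))
E
```

```text
2.15 [ 0.44325439 -0.04507962  0.28054042] [-3.14139271e+00  6.88419586e-04 -3.11607569e+00] [0.16662044 0.799704   0.86891279] 8.088761122469611e-05
(array([ -6.2, -14. , 230.5]), array([-0.01,  0.04,  0.26]))
```

>>> {"api": "carry_out", "payload": {
  "rows": [0, 0, 0.02, 0, 0, 0, 0, 0, 0.06, 0, 0, 0, 0, 0, 0.1, 0, 0, 0, 0, 0, 0.14, 0, 0, 0, 0, 0, 0.18, 0, 0, 0]
}}

```text
time_s: 2.57
tcp_pos: [0.4427, -0.0431, 0.0989]
orientation: [-3.141, 0.001, -3.121]
contact_force: [1.1, -0.4, -0.3]
grip_width: -0.0003
```

>>> {"api": "carry_out", "payload": {
  "rows": [0, 0, 0.02, 0, 0, 0, 0, 0, 0.04, 0, 0, 0, 0, 0, 0.05, 0, 0, 0, 0, 0, 0.05, 0, 0, 0, 0, 0, 0.05, 0, 0, 0]
}}

```text
time_s: 2.98
tcp_pos: [0.443, -0.0431, 0.0504]
orientation: [3.141, -0.0, -3.121]
contact_force: [-0.5, -0.7, 0.1]
grip_width: 0.0001
```

```bash
python3 - <<'E' 2>/dev/null
from h import *
s=observe();print(s['time_s'],s['tcp_pos'],s['orientation'],s['contact_force'],s['grip_width'])
c=cap('side','side1.png')
E
```

```text
2.9833 [ 0.44295504 -0.04314472  0.0503971 ] [ 3.14145418e+00 -3.56245235e-04 -3.12118581e+00] [-0.452069   -0.72876766  0.08098964] 0.00013895962883229295
```

View pics/side1.png

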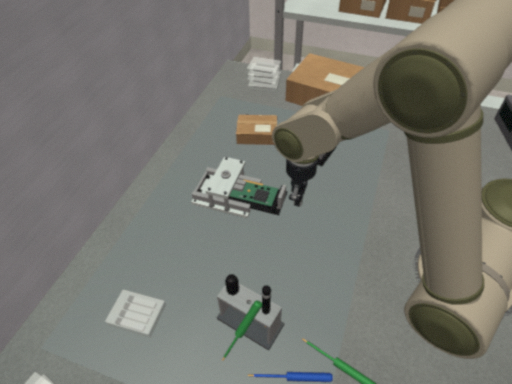

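```bash
python3 - <<'E' 2>/dev/null
from h import *
print(rel([.47,-.0585,.05],np.radians(181.2)))
c=cap('top','top1.png');np.savez('top1.npz',**c)
cv2.imwrite('pics/top1z.png',cv2.resize(c['frame'][180:300,100:320],None,fx=3.5,fy=3.5))
E
```

```text
(array([-26.4, -15.8,   1. ]), array([-0.02,  0.05, -0.03]))
```

View pics/top1z.png

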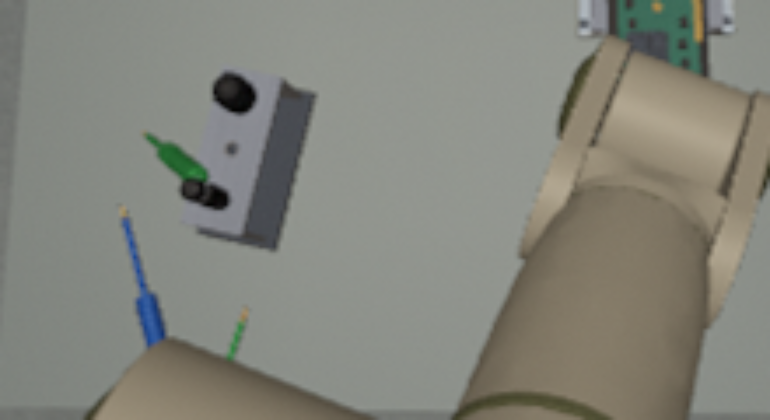

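>>> {"api": "carry_out", "payload": {
  "rows": [0, -0.008, 0, 0, 0, 0, 0, -0.0158, 0, 0, 0, 0, -0.01, -0.0158, 0, 0, 0, 0, -0.02, -0.0158, 0, 0, 0, 0, -0.026, -0.0158, 0, 0, 0, 0]
}}

```text
time_s: 3.5
tcp_pos: [0.4703, -0.0594, 0.0508]
orientation: [-3.141, 0.001, -3.122]
contact_force: [-0.4, 0.3, 0.2]
grip_width: -0.0004
```

>>> {"api": "carry_out", "payload": {
  "rows": [-0.01, 0, 0, 0, 0, 0, -0.02, 0, 0, 0, 0, 0, -0.03, 0, 0, 0, 0, 0, -0.04, 0, 0, 0, 0, 0, -0.05, 0, 0, 0, 0, 0]
}}

```text
time_s: 3.92
tcp_pos: [0.5191, -0.0577, 0.0505]
orientation: [3.141, -0.002, -3.121]
contact_force: [-3.2, 1.1, 2.8]
grip_width: -0.0001
```

>>> {"api": "carry_out", "payload": {
  "rows": [-0.004, 0, 0, 0, 0, 0, -0.008, 0, 0, 0, 0, 0, -0.011, 0, 0, 0, 0, 0, -0.013, 0, 0, 0, 0, 0, -0.013, 0, 0, 0, 0, 0]
}}

```text
time_s: 4.33
tcp_pos: [0.5324, -0.0573, 0.0503]
orientation: [-3.141, 0.0, -3.121]
contact_force: [-0.6, -0.6, 0.9]
grip_width: -0.0002
```

>>> {"api": "carry_out", "payload": {
  "rows": [-0.002, 0, 0, 0, 0, 0, -0.004, 0, 0, 0, 0, 0, -0.006, 0, 0, 0, 0, 0, -0.007, 0, 0, 0, 0, 0, -0.008, 0, 0, 0, 0, 0]
}}

```text
time_s: 4.75
tcp_pos: [0.5403, -0.057, 0.0503]
orientation: [-3.141, -0.0, -3.121]
contact_force: [-4.0, -2.0, 0.9]
grip_width: 0.0001
```

>>> {"api": "carry_out", "payload": {
  "rows": [-0.001, 0, 0, 0, 0, 0, -0.002, 0, 0, 0, 0, 0, -0.003, 0, 0, 0, 0, 0, -0.004, 0, 0, 0, 0, 0, -0.004, 0, 0, 0, 0, 0]
}}

```text
time_s: 5.17
tcp_pos: [0.5435, -0.0569, 0.0503]
orientation: [3.141, -0.002, -3.121]
contact_force: [-7.8, -2.1, 5.1]
grip_width: -0.0004
```

>>> {"api": "carry_out", "payload": {
  "rows": [-0.001, 0, 0, 0, 0, 0, -0.0015, 0, 0, 0, 0, 0, -0.002, 0, 0, 0, 0, 0, -0.0025, 0, 0, 0, 0, 0, -0.0025, 0, 0, 0, 0, 0]
}}

```text
time_s: 5.58
tcp_pos: [0.5436, -0.0568, 0.0502]
orientation: [3.141, -0.009, -3.12]
contact_force: [-22.5, -4.4, 15.1]
grip_width: 0.0
```

```bash
python3 - <<'E' 2>/dev/null
from h import *
c=cap('side','side2.png')
W=cloud(c);P=W.reshape(-1,3)
near=(abs(P[:,0]-.56)<.03)&(abs(P[:,1]+.058)<.04)&(P[:,2]>.066)&(P[:,2]<.074)
print(observe()['tcp_pos'],near.sum(),P[near].mean(0))
cv2.imwrite('pics/side2z.png',cv2.resize(c['frame'][130:230,180:320],None,fx=5,fy=5))
E
```

```text
[ 0.5435631  -0.05680056  0.05023387] 35 [ 0.54909105 -0.04318822  0.06974152]
```

View pics/side2z.png

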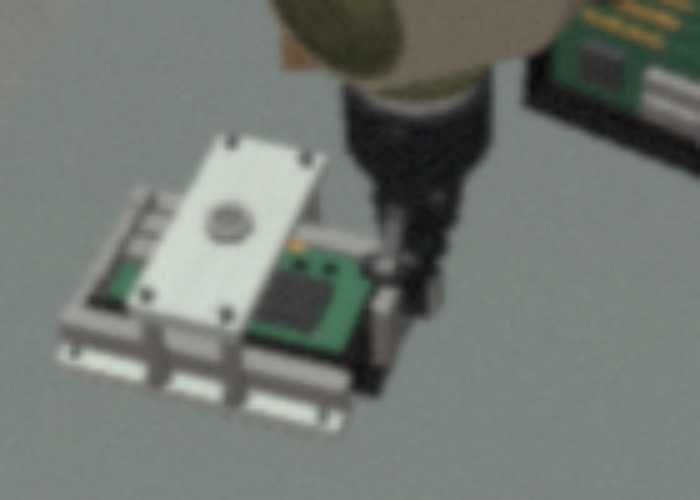

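The drawer is at its stop: force rose to 22 N with no further travel, and the picture shows the tab right at the runners. Next I retreat and go to the probe.

>>> {"api": "carry_out", "payload": {
  "rows": [0.01, 0, 0, 0, 0, 0, 0.03, 0, 0, 0, 0, 0, 0.045, 0, -0.02, 0, 0, 0, 0.045, 0, -0.06, 0, 0, 0, 0.045, 0, -0.1, 0, 0, 0]
}}

```text
time_s: 6.05
tcp_pos: [0.5009, -0.0573, 0.1511]
orientation: [3.14, -0.001, -3.122]
contact_force: [1.3, -0.4, 0.3]
grip_width: -0.0002
```

>>> {"api": "carry_out", "payload": {
  "rows": [0, 0.01, -0.03, 0, 0, 0, 0, 0.02, -0.07, 0, 0, 0, 0, 0.04, -0.11, 0, 0, 0, 0, 0.07, -0.14, 0, 0, 0, 0, 0.1, -0.16, 0, 0, 0]
}}

```text
time_s: 6.47
tcp_pos: [0.5002, 0.043, 0.3136]
orientation: [-3.141, 0.005, -3.123]
contact_force: [0.4, -0.6, -0.3]
grip_width: 0.0005
```

```bash
python3 - <<'E' 2>/dev/null
from h import *
s=observe();print(s['time_s'],s['tcp_pos'])
c=cap('side','side3.png');np.savez('side3.npz',**c)
cv2.imwrite('pics/side3z.png',cv2.resize(c['frame'][260:384,190:390],None,fx=4,fy=4,interpolation=cv2.INTER_CUBIC))
c=cap('top','top3.png');np.savez('top3.npz',**c)
cv2.imwrite('pics/top3z.png',cv2.resize(c['frame'][120:300,110:330],None,fx=3.5,fy=3.3,interpolation=cv2.INTER_CUBIC))
E
```

```text
6.4667 [0.50020583 0.04296388 0.31359085]
```

View pics/side3z.png

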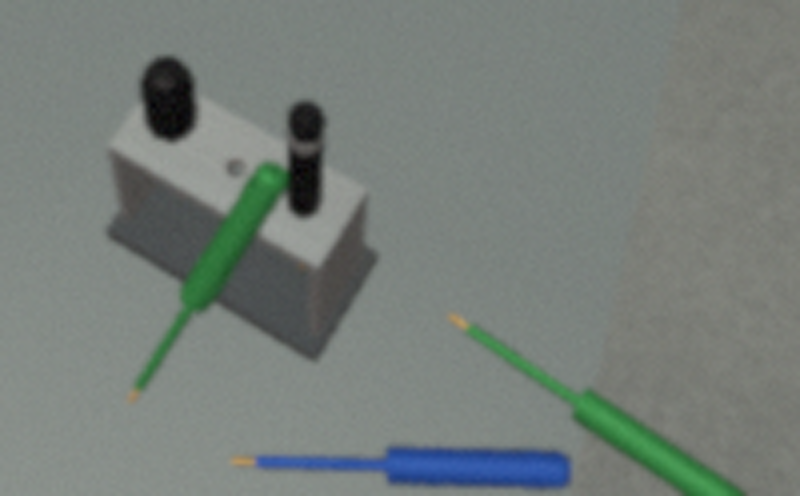

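View pics/top3z.png

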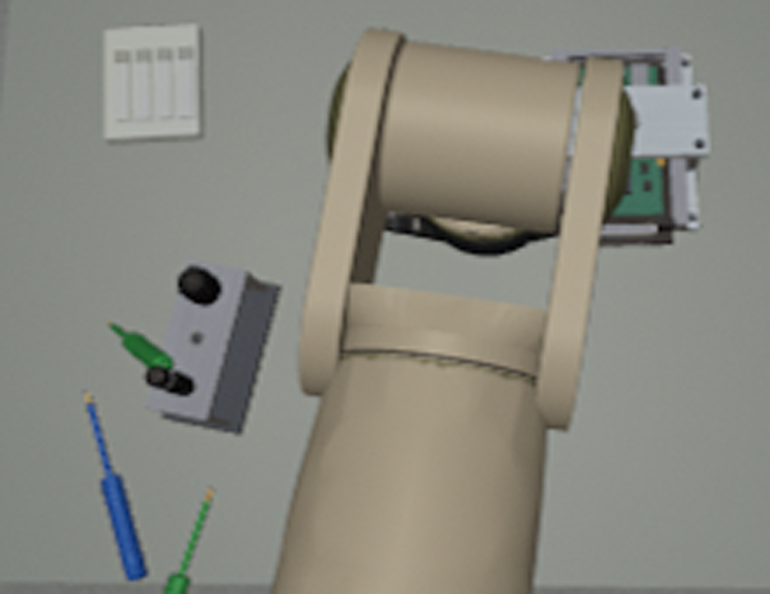

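```bash
python3 - <<'E' 2>/dev/null
from h import *
for n in ('side','top'):
    c=dict(np.load(n+'3.npz'));W=cloud(c);P=W.reshape(-1,3)
    f=c['frame'].astype(int).reshape(-1,3)
    nr=(P[:,0]>.38)&(P[:,0]<.52)&(P[:,1]>.2)&(P[:,1]<.36)
    g=nr&(f[:,1]-f[:,2]>25)&(f[:,1]-f[:,0]>25)
    q=P[g];print(n,'green',len(q)); 
    if len(q):
        i=np.argsort(-q[:,2])[:8];print(q[i].round(3))
    k=nr&(f.max(1)<110)&~g
    for lo in (.11,.13,.15,.17,.188):
        m=k&(P[:,2]>lo)&(P[:,2]<lo+.02)&(P[:,0]<.45);q=P[m]
        if len(q):print(lo,len(q),q.mean(0).round(4),q.min(0).round(3),q.max(0).round(3))
    m=nr&(P[:,2]>.188)&(P[:,2]<.2);print('top',P[m].mean(0).round(4))
print(rel([.4165,.2955,.30],np.radians(168.4)))
E
```

```text
side green 355
[[0.429 0.307 0.146]
 [0.431 0.307 0.146]
 [0.432 0.305 0.145]
 [0.426 0.309 0.144]
 [0.431 0.304 0.144]
 [0.428 0.31  0.144]
 [0.431 0.308 0.143]
 [0.426 0.306 0.143]]
0.11 44 [0.414  0.3024 0.1206] [0.406 0.294 0.11 ] [0.43  0.323 0.13 ]
0.13 43 [0.4133 0.3013 0.1394] [0.406 0.295 0.13 ] [0.424 0.311 0.15 ]
0.15 43 [0.4129 0.3011 0.1597] [0.406 0.294 0.15 ] [0.421 0.304 0.17 ]
0.17 55 [0.4125 0.3002 0.1814] [0.406 0.288 0.17 ] [0.421 0.304 0.19 ]
0.188 65 [0.4141 0.296  0.1919] [0.406 0.287 0.188] [0.423 0.303 0.196]
top [0.4141 0.296  0.1919]
top green 78
[[0.425 0.292 0.191]
 [0.425 0.294 0.191]
 [0.423 0.287 0.19 ]
 [0.424 0.287 0.18 ]
 [0.432 0.304 0.146]
 [0.435 0.304 0.144]
 [0.438 0.302 0.143]
 [0.438 0.299 0.143]]
0.11 12 [0.4168 0.2887 0.1192] [0.408 0.283 0.111] [0.449 0.318 0.127]
0.13 15 [0.4171 0.2881 0.1399] [0.409 0.283 0.13 ] [0.442 0.304 0.148]
0.15 12 [0.4145 0.2856 0.1602] [0.408 0.284 0.15 ] [0.423 0.291 0.17 ]
0.17 16 [0.4132 0.287  0.1813] [0.408 0.283 0.172] [0.422 0.297 0.189]
0.188 34 [0.4158 0.2913 0.1932] [0.409 0.284 0.188] [0.422 0.299 0.198]
top [0.4165 0.2913 0.193 ]
(array([ 78.2, 251.8,  14. ]), array([ 0.07,  0.51, 13.01]))
```

>>> {"api": "carry_out", "payload": {
  "rows": [0.014, 0.035, 0, 0, 0, 3, 0.028, 0.07, 0, 0, 0, 6, 0.042, 0.105, 0, 0, 0, 9, 0.056, 0.14, 0, 0, 0, 12, 0.06, 0.17, 0, 0, 0, 13],
  "jaw": 0
}}

```text
time_s: 6.98
tcp_pos: [0.4348, 0.2128, 0.3102]
orientation: [3.141, 0.0, 2.933]
contact_force: [0.1, -0.2, 0.4]
grip_width: 0.0603
```

```bash
python3 - <<'E' 2>/dev/null
from h import *
print(observe()['tcp_pos'],rel([.4155,.294,.26],np.radians(168.4)))
E
```

```text
[0.43475589 0.21277087 0.31015559] (array([35.7, 75.4, 50.2]), array([ 0.04,  0.  , -0.35]))
```

>>> {"api": "carry_out", "payload": {
  "rows": [0.012, 0.025, 0.015, 0, 0, 0, 0.024, 0.05, 0.03, 0, 0, -0.3, 0.0357, 0.0754, 0.05, 0, 0, -0.35, 0.0357, 0.0754, 0.05, 0, 0, -0.35, 0.0357, 0.0754, 0.05, 0, 0, -0.35]
}}

```text
time_s: 7.4
tcp_pos: [0.4163, 0.2926, 0.259]
orientation: [-3.141, -0.002, 2.943]
contact_force: [-1.1, -0.3, 0.4]
grip_width: 0.0854
```

```bash
python3 - <<'E' 2>/dev/null
from h import *
s=observe();print(s['tcp_pos'],s['grip_width'],rel([.4155,.294,.156],np.radians(168.4)))
c=cap('side','side4.png')
cv2.imwrite('pics/side4z.png',cv2.resize(c['frame'][200:350,190:340],None,fx=4,fy=4,interpolation=cv2.INTER_CUBIC))
E
```

```text
[0.41629671 0.29259343 0.2590047 ] 0.08535743408768724 (array([  0.9,   1.3, 103. ]), array([-0.06, -0.1 ,  0.23]))
```

View pics/side4z.png

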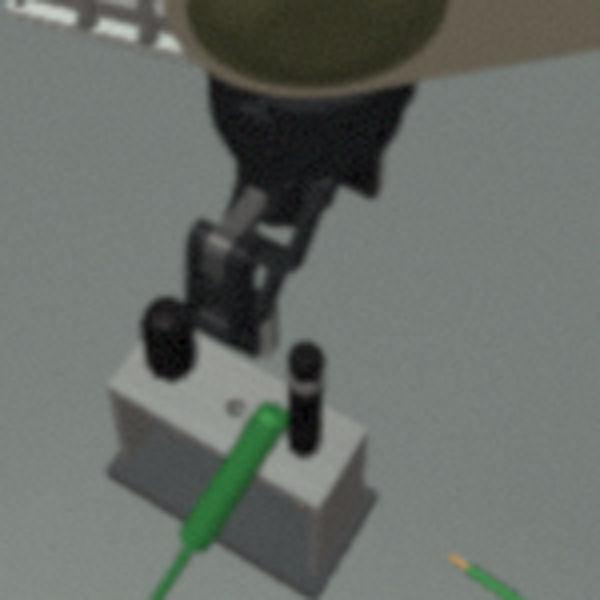

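The hand is above the rack at the height planned, and the green look-alike leans against the probe's base. Next I descend and grip high on the handle.

>>> {"api": "carry_out", "payload": {
  "rows": [0.001, 0.001, 0.025, 0, 0, 0, 0.001, 0.001, 0.05, 0, 0, 0, 0.001, 0.001, 0.075, 0, 0, 0.2, 0.001, 0.001, 0.095, 0, 0, 0.2, 0.001, 0.001, 0.103, 0, 0, 0.2]
}}

```text
time_s: 7.87
tcp_pos: [0.416, 0.2919, 0.1555]
orientation: [-3.14, -0.002, 2.936]
contact_force: [0.2, 0.1, 0.0]
grip_width: 0.0856
```

>>> {"api": "carry_out", "payload": {
  "rows": [0, 0, 0, 0, 0, 0, 0, 0, 0, 0, 0, 0, 0, 0, 0, 0, 0, 0, 0, 0, 0, 0, 0, 0, 0, 0, 0, 0, 0, 0],
  "jaw": 140,
  "force": 40
}}

```text
time_s: 8.28
tcp_pos: [0.4164, 0.2934, 0.1583]
orientation: [3.141, 0.002, 2.938]
contact_force: [-0.0, -0.7, 0.3]
grip_width: 0.0386
```

```bash
python3 - <<'E' 2>/dev/null
from h import *
s=observe();print(s['tcp_pos'],s['grip_width'],s['contact_force'])
c=cap('side','side5.png')
cv2.imwrite('pics/side5z.png',cv2.resize(c['frame'][200:350,190:340],None,fx=4,fy=4,interpolation=cv2.INTER_CUBIC))
E
```

```text
[0.41638392 0.29341423 0.15825155] 0.03864156936868746 [-0.02738924 -0.67434742  0.33838833]
```

View pics/side5z.png

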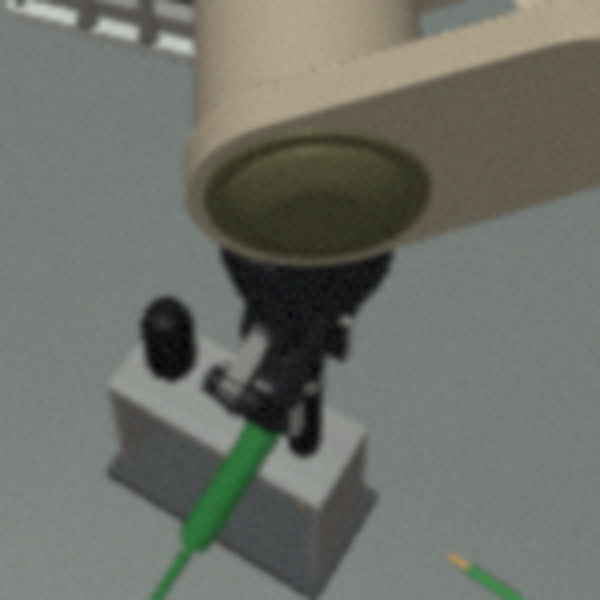

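>>> {"api": "carry_out", "payload": {
  "rows": [0, 0, 0, 0, 0, 0, 0, 0, 0, 0, 0, 0, 0, 0, 0, 0, 0, 0, 0, 0, 0, 0, 0, 0, 0, 0, 0, 0, 0, 0],
  "jaw": 255,
  "force": 50
}}

```text
time_s: 8.75
tcp_pos: [0.4161, 0.2935, 0.1576]
orientation: [3.141, 0.001, 2.938]
contact_force: [0.1, 1.3, 2.8]
grip_width: 0.0168
```

>>> {"api": "carry_out", "payload": {
  "rows": [0, 0, -0.003, 0, 0, 0, 0, 0, -0.006, 0, 0, 0, 0, 0, -0.01, 0, 0, 0, 0, 0, -0.015, 0, 0, 0, 0, 0, -0.02, 0, 0, 0]
}}

```text
time_s: 9.17
tcp_pos: [0.4159, 0.2933, 0.1778]
orientation: [-3.141, -0.0, 2.938]
contact_force: [0.6, 1.5, -1.8]
grip_width: 0.0166
```

```bash
python3 - <<'E' 2>/dev/null
from h import *
s=observe();print(s['tcp_pos'],s['grip_width'],s['contact_force'])
c=cap('side','side6.png')
cv2.imwrite('pics/side6z.png',cv2.resize(c['frame'][200:350,190:340],None,fx=4,fy=4,interpolation=cv2.INTER_CUBIC))
E
```

```text
[0.41589519 0.29326518 0.1777534 ] 0.016559014760546 [ 0.58736471  1.47993394 -1.8311953 ]
```

View pics/side6z.png

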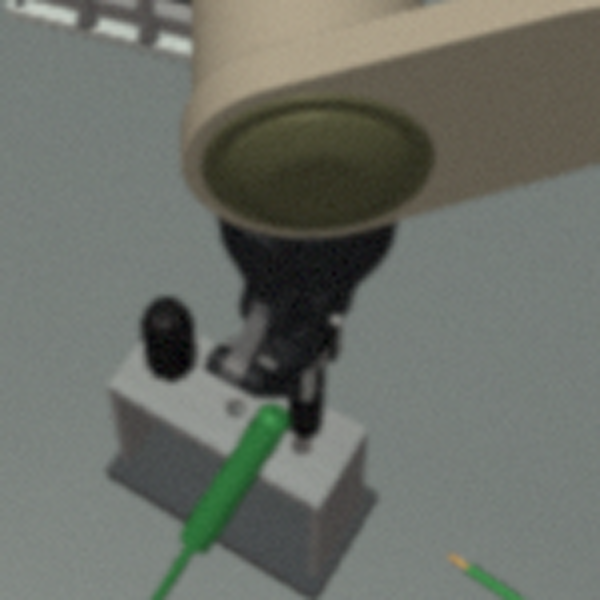

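The probe has been lifted out of its hole by 20 mm and is held. I lift it clear next.

>>> {"api": "carry_out", "payload": {
  "rows": [0, 0, -0.01, 0, 0, 0, 0, 0, -0.025, 0, 0, 0, 0, 0, -0.045, 0, 0, 0, 0, 0, -0.065, 0, 0, 0, 0, 0, -0.085, 0, 0, 0]
}}

```text
time_s: 9.63
tcp_pos: [0.4156, 0.293, 0.2638]
orientation: [-3.141, -0.0, 2.938]
contact_force: [-0.1, -0.5, 0.1]
grip_width: 0.0169
```

>>> {"api": "carry_out", "payload": {
  "rows": [0, 0, -0.015, 0, 0, 0, 0, 0, -0.03, 0, 0, 0, 0, 0, -0.045, 0, 0, 0, 0, 0, -0.045, 0, 0, 0, 0, 0, -0.045, 0, 0, 0]
}}

```text
time_s: 10.05
tcp_pos: [0.4159, 0.2932, 0.3076]
orientation: [3.141, 0.001, 2.938]
contact_force: [-0.2, -1.4, -1.8]
grip_width: 0.0167
```

```bash
python3 - <<'E' 2>/dev/null
from h import *
s=observe();print(s['tcp_pos'],s['grip_width'],s['contact_force'])
c=cap('side','side7.png');np.savez('side7.npz',**c)
cv2.imwrite('pics/side7z.png',cv2.resize(c['frame'][180:350,190:340],None,fx=4,fy=3.5,interpolation=cv2.INTER_CUBIC))
# fixture from side: bush clear now?
for n in ('side',):
    P=cloud(c).reshape(-1,3)
    m=(np.hypot(*(P[:,:2]-[.654,-.054]).T)<.022)&(P[:,2]>.0845)&(P[:,2]<.092);print(P[m].mean(0),m.sum())
    m=(abs(P[:,0]-.56)<.03)&(abs(P[:,1]+.057)<.04)&(P[:,2]>.066)&(P[:,2]<.074);print('tab',P[m].mean(0),m.sum())
print(rel([.655,-.055,.31]))
E
```

```text
[0.41591517 0.29315309 0.30764906] 0.0166750120639572 [-0.24852406 -1.36461495 -1.7997892 ]
[ 0.65669374 -0.05269441  0.08704493] 34
tab [nan nan nan] 0
(array([-304.9, -292.4,   -3.2]), array([0., 0., 0.]))
```

View pics/side7z.png

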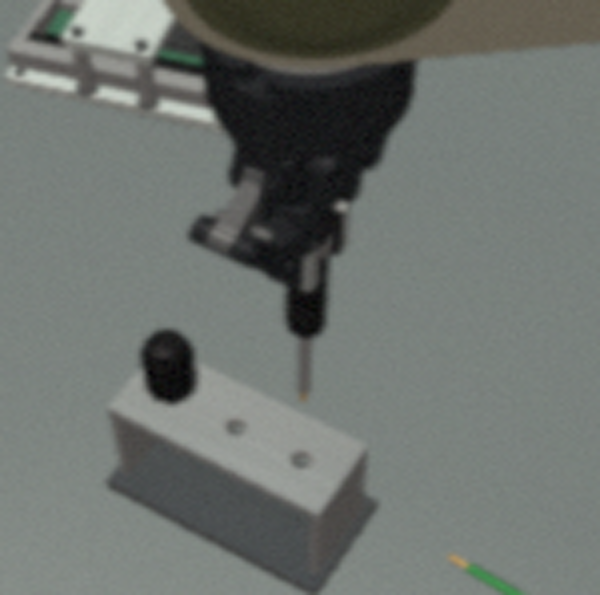

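>>> {"api": "carry_out", "payload": {
  "rows": [-0.025, -0.024, -0.005, 0, 0, 0, -0.05, -0.048, -0.005, 0, 0, 0, -0.075, -0.072, -0.005, 0, 0, 0, -0.1, -0.096, -0.005, 0, 0, 0, -0.125, -0.12, -0.005, 0, 0, 0]
}}

```text
time_s: 10.52
tcp_pos: [0.5143, 0.1489, 0.3111]
orientation: [-3.141, -0.002, 2.938]
contact_force: [-0.1, -0.1, -1.0]
grip_width: 0.0169
```

>>> {"api": "carry_out", "payload": {
  "rows": [-0.025, -0.024, 0, 0, 0, 0, -0.05, -0.048, 0, 0, 0, 0, -0.075, -0.072, 0, 0, 0, 0, -0.1, -0.096, 0, 0, 0, 0, -0.12, -0.115, 0, 0, 0, 0]
}}

```text
time_s: 10.93
tcp_pos: [0.6089, 0.0112, 0.3106]
orientation: [-3.141, -0.003, 2.936]
contact_force: [0.8, 0.4, -0.6]
grip_width: 0.0166
```

```bash
python3 - <<'E' 2>/dev/null
from h import *
print(observe()['tcp_pos'],rel([.655,-.055,.28],np.radians(168.4)))
E
```

```text
[0.60888785 0.01122155 0.31063069] (array([-58.7, -55.4,  30.5]), array([-0.03, -0.15, -0.15]))
```

>>> {"api": "carry_out", "payload": {
  "rows": [-0.018, -0.017, 0, 0, 0, 0, -0.036, -0.034, 0, 0, 0, 0, -0.05, -0.048, 0.01, 0, 0, 0, -0.0587, -0.0554, 0.02, 0, -0.15, -0.15, -0.0587, -0.0554, 0.03, 0, -0.15, -0.15]
}}

```text
time_s: 11.35
tcp_pos: [0.6548, -0.0542, 0.2794]
orientation: [-3.141, -0.0, 2.938]
contact_force: [-0.6, 0.5, -1.5]
grip_width: 0.0165
```

>>> {"api": "carry_out", "payload": {
  "rows": [0, 0, 0, 0, 0, 0, 0, 0, 0, 0, 0, 0, 0, 0, 0, 0, 0, 0, 0, 0, 0, 0, 0, 0, 0, 0, 0, 0, 0, 0]
}}

```text
time_s: 11.77
tcp_pos: [0.6545, -0.0519, 0.2832]
orientation: [-3.142, 0.004, 2.941]
contact_force: [-0.4, 0.4, -0.5]
grip_width: 0.0166
```

```bash
python3 - <<'E' 2>/dev/null
from h import *
s=observe();print(s['tcp_pos'],s['orientation'],s['grip_width'],s['contact_force'])
for n,(x0,y0,x1,y1) in (('side',(170,90,290,220)),('top',(240,110,340,210))):
    c=cap(n,n+'8.png');np.savez(n+'8.npz',**c)
    cv2.imwrite(f'pics/{n}8z.png',cv2.resize(c['frame'][y0:y1,x0:x1],None,fx=4.5,fy=4.5,interpolation=cv2.INTER_CUBIC))
E
```

```text
[ 0.65448445 -0.05194675  0.28319516] [-3.14151113  0.00392085  2.94110524] 0.016616346592855023 [-0.40460842  0.3619972  -0.50827982]
```

View pics/side8z.png

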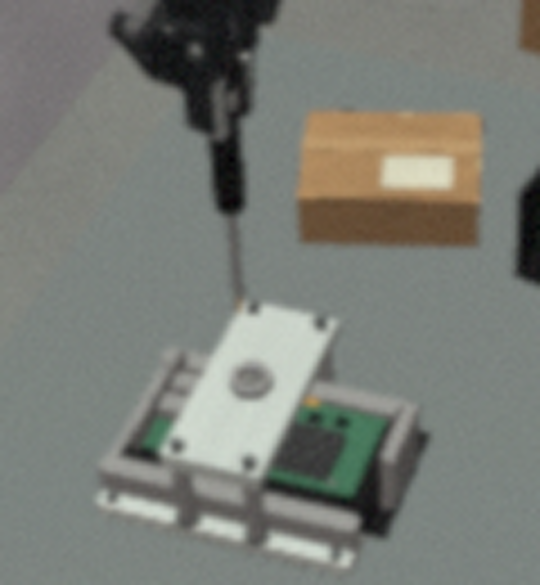

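View pics/top8z.png

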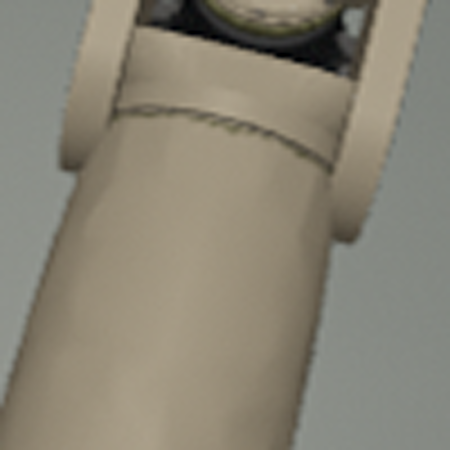

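```bash
cat >> h.py <<'E'
def ray_z(c,uv,z):
    d=c['pose'][:3,:3]@np.array([(uv[0]-c['cx'])/c['fx'],(uv[1]-c['cy'])/c['fy'],1]);o=c['pose'][:3,3]
    return o+d*(z-o[2])/d[2]
def crop(c,u0,v0,u1,v1,k,name,pts=()):
    im=cv2.resize(c['frame'][v0:v1,u0:u1],None,fx=k,fy=k,interpolation=cv2.INTER_CUBIC)
    for (u,v) in pts: cv2.drawMarker(im,(int((u-u0+.5)*k),int((v-v0+.5)*k)),(0,0,255),cv2.MARKER_CROSS,8,1)
    cv2.imwrite('pics/'+name,im)
E
python3 - <<'E' 2>/dev/null
from h import *
c=dict(np.load('side8.npz'));W=cloud(c)
s=observe();t=np.array(s['tcp_pos']);print(t)
pts=[proj(c,[t[0],t[1],z]) for z in (t[2]-.1376,t[2]-.0576,t[2])]
print(np.round(pts,1))
crop(c,190,105,250,195,7,'side8t.png',pts+[proj(c,[.6545,-.0535,.088])])
for v in range(118,160,2):
    u=slice(212,232);w=W[v,u];f=c['frame'][v,u].sum(-1)
    k=np.isfinite(w[:,0])&(np.hypot(w[:,0]-t[0],w[:,1]-t[1])<.025)
    if k.any():print(v,np.flatnonzero(k)+212,w[k].mean(0).round(4))
E
```

```text
[ 0.65451835 -0.05221778  0.28282669]
[[223.3 158.4]
 [220.8 135. ]
 [218.9 116.4]]
118 [212 213 214 215 216 217 218 219 220 221 222 223] [ 0.651  -0.0377  0.2896]
120 [216 217 218 219 220 221 222 223] [ 0.6488 -0.0426  0.2806]
122 [217 218 219 220 221 222 223] [ 0.6493 -0.045   0.2727]
124 [217 218 219 220 221 222 223] [ 0.6501 -0.0455  0.2661]
126 [217 218 219 220 221 222 223] [ 0.6507 -0.0454  0.2599]
128 [217 218 219 220 221 222 223 224] [ 0.6502 -0.0461  0.2534]
130 [217 218 219 220 221 222 223 224] [ 0.6507 -0.0459  0.2471]
132 [217 218 219 220 221 222 223 224] [ 0.6508 -0.0449  0.2417]
134 [218 219 220 221 222 223 224] [ 0.6505 -0.0458  0.2347]
136 [218 219 220 221 222 223 224] [ 0.6506 -0.045   0.2289]
138 [220 221 222] [ 0.6539 -0.0501  0.2174]
140 [221 222] [ 0.6525 -0.049   0.2121]
142 [221 222] [ 0.653  -0.0488  0.2055]
144 [221 222] [ 0.6533 -0.0482  0.1993]
146 [221 222 223] [ 0.6527 -0.0486  0.1923]
148 [221 222 223] [ 0.6541 -0.0503  0.1837]
150 [222 223] [ 0.6535 -0.0506  0.1767]
152 [222 223] [ 0.6532 -0.0489  0.1712]
154 [222 223] [ 0.6535 -0.0482  0.1648]
156 [222 223] [ 0.6541 -0.0482  0.1574]
158 [223] [ 0.6535 -0.0487  0.15  ]
```

View pics/side8t.png

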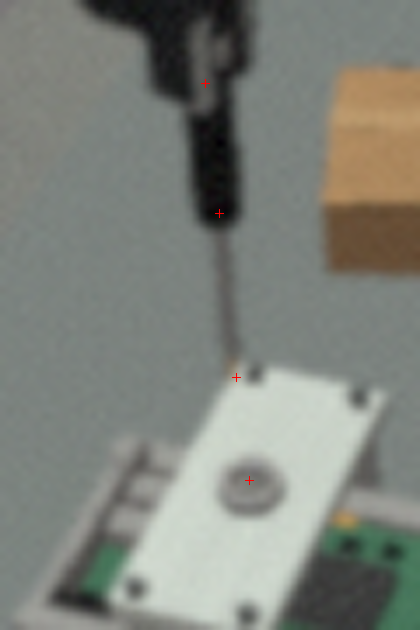

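```bash
python3 - <<'E' 2>/dev/null
from h import *
print(rel([.6548,-.0545,.243],np.radians(168.4)))
E
```

```text
(array([-0.6, -2.2, 39.8]), array([-0.  ,  0.2 ,  0.09]))
```

>>> {"api": "carry_out", "payload": {
  "rows": [-0.0006, -0.0022, 0.01, 0, 0.2, 0, -0.0006, -0.0022, 0.02, 0, 0.2, 0, -0.0006, -0.0022, 0.03, 0, 0.2, 0, -0.0006, -0.0022, 0.0398, 0, 0.2, 0, -0.0006, -0.0022, 0.0398, 0, 0.2, 0]
}}

```text
time_s: 12.28
tcp_pos: [0.654, -0.0547, 0.2393]
orientation: [3.141, -0.006, 2.94]
contact_force: [0.1, -0.8, -2.1]
grip_width: 0.0167
```

```bash
python3 - <<'E' 2>/dev/null
from h import *
c=cap('side','side9.png');np.savez('side9.npz',**c);c2=c
s=observe();t=np.array(s['tcp_pos']);print(t,s['orientation'])
crop(c,205,140,245,190,12,'side9t.png',[proj(c,[t[0],t[1],t[2]-.1376]),proj(c,[.6545,-.0535,.088])])
E
```

```text
[ 0.65434479 -0.05477821  0.24077651] [ 3.14142871 -0.00381542  2.94028728]
```

View pics/side9t.png

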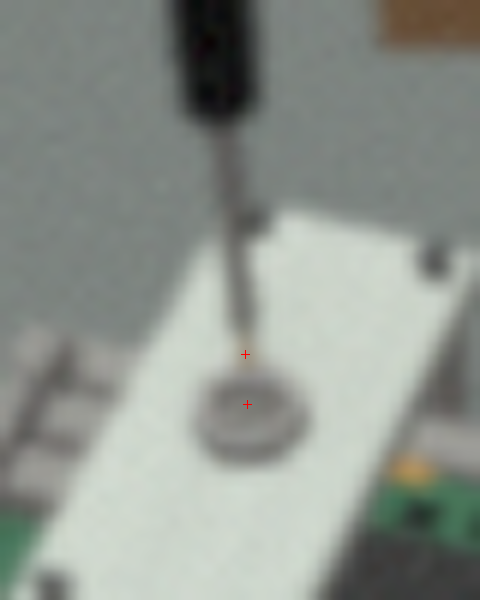

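```bash
python3 - <<'E' 2>/dev/null
from h import *
frames=[dict(np.load('side0.npz')),dict(np.load('side3.npz'))]
c=frames[0]
I=np.mean([f['frame'].astype(float) for f in frames],0)
im=cv2.resize(I[160:195,205:250].astype(np.uint8),None,fx=14,fy=14,interpolation=cv2.INTER_CUBIC)
im=cv2.normalize(im,None,0,255,cv2.NORM_MINMAX)
raw=im.copy()
def circ(ctr,r,z,col):
    pts=[]
    for a in np.linspace(0,2*np.pi,60):
        u,v=proj(c,[ctr[0]+r*np.cos(a),ctr[1]+r*np.sin(a),z]);pts.append([(u-205+.5)*14,(v-160+.5)*14])
    cv2.polylines(im,[np.int32(pts)],True,col,1)
ctr=[.6545,-.0535]
circ(ctr,.014,.088,(0,0,255));circ(ctr,.014,.080,(255,0,0));circ(ctr,.008,.088,(0,200,0))
cv2.imwrite('pics/b0.png',np.vstack([raw[:,:],im])[: ,:])
im2=np.hstack([raw,im]);cv2.imwrite('pics/b0.png',cv2.resize(im2,(800,int(800*im2.shape[0]/im2.shape[1]))))
E
```

```text
(no output)
```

View pics/b0.png

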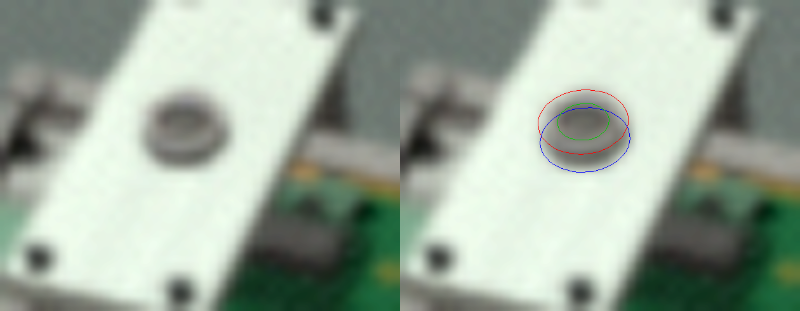

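```bash
python3 - <<'E' 2>/dev/null
from h import *
from scipy.optimize import least_squares
for nm,t in (('side8',[.6545,-.0521,.283]),('side9',[.6543,-.0548,.2405])):
    c=dict(np.load(nm+'.npz'));P=cloud(c).reshape(-1,3);t=np.array(t)
    for lab,r,lo,hi in (('handle',.009,-.054,-.012),('hlow',.009,-.054,-.035),('hhigh',.009,-.035,-.012),('barrel',.003,-.125,-.06)):
        m=(np.hypot(*(P[:,:2]-t[:2]).T)<.02)&(P[:,2]>t[2]+lo)&(P[:,2]<t[2]+hi)
        q=P[m]
        o=least_squares(lambda p:np.hypot(q[:,0]-p[0],q[:,1]-p[1])-r,t[:2]+[.005,-.01],loss='soft_l1',f_scale=.001)
        print(nm,lab,m.sum(),o.x.round(4),(o.x-t[:2]).round(4),'rms',np.sqrt(np.mean(o.fun**2)).round(4))
    # column analysis of barrel vs TCP vertical line
    f=c['frame'].astype(float).sum(-1)
    for dz in (-.02,-.03,-.04,-.05,-.07,-.08,-.09,-.10,-.11,-.12):
        u,v=proj(c,[t[0],t[1],t[2]+dz]);v=int(round(v));w=f[v,int(u)-8:int(u)+9]
        base=np.median(w);d=np.clip(base-w-30,0,None);print(dz,v,round(u,2),round((d*np.arange(int(u)-8,int(u)+9)).sum()/max(d.sum(),1),2),end=' | ')
    print()
E
```

```text
side8 handle 99 [ 0.6538 -0.0516] [-0.0007  0.0005] rms 0.0011
side8 hlow 45 [ 0.6537 -0.0517] [-0.0008  0.0004] rms 0.0012
side8 hhigh 54 [ 0.6538 -0.0516] [-0.0007  0.0005] rms 0.0011
side8 barrel 42 [ 0.6541 -0.051 ] [-0.0004  0.0011] rms 0.001
-0.02 123 219.54 219.66 | -0.03 126 219.89 220.06 | -0.04 129 220.23 220.21 | -0.05 133 220.57 220.59 | -0.07 139 221.22 221.1 | -0.08 142 221.54 221.39 | -0.09 145 221.86 221.83 | -0.1 148 222.17 221.93 | -0.11 151 222.48 222.11 | -0.12 153 222.78 222.41 | 
side9 handle 93 [ 0.6531 -0.0546] [-0.0012  0.0002] rms 0.0011
side9 hlow 42 [ 0.6531 -0.0544] [-0.0012  0.0004] rms 0.0011
side9 hhigh 51 [ 0.6531 -0.0547] [-0.0012  0.0001] rms 0.0011
side9 barrel 36 [ 0.6531 -0.0532] [-0.0012  0.0016] rms 0.001
-0.02 136 221.48 221.85 | -0.03 139 221.8 222.08 | -0.04 142 222.11 222.35 | -0.05 145 222.42 222.65 | -0.07 151 223.03 223.08 | -0.08 153 223.33 223.66 | -0.09 156 223.62 223.92 | -0.1 159 223.91 224.5 | -0.11 162 224.2 219.85 | -0.12 164 224.48 220.12 |
```

```bash
python3 - <<'E' 2>/dev/null
from h import *
s=observe();print(s['tcp_pos'],s['orientation'])
print(rel([.6548,-.0546,.232],np.radians(168.4)))
E
```

```text
[ 0.65434479 -0.05477821  0.24077651] [ 3.14142871 -0.00381542  2.94028728]
(array([-0.4,  0.3,  8.8]), array([ 0.01, -0.22,  0.07]))
```

>>> {"api": "carry_out", "payload": {
  "rows": [-0.0004, 0.0003, 0.002, 0, -0.2, 0, -0.0004, 0.0003, 0.005, 0, -0.2, 0, -0.0004, 0.0003, 0.008, 0, -0.2, 0, -0.0004, 0.0003, 0.0088, 0, -0.2, 0, -0.0004, 0.0003, 0.0088, 0, -0.2, 0]
}}

```text
time_s: 12.75
tcp_pos: [0.6552, -0.0546, 0.2334]
orientation: [-3.142, 0.002, 2.94]
contact_force: [-0.2, 0.3, -0.1]
grip_width: 0.0167
```

>>> {"api": "carry_out", "payload": {
  "rows": [0, 0, 0, 0, 0, 0, 0, 0, 0, 0, 0, 0, 0, 0, 0, 0, 0, 0, 0, 0, 0, 0, 0, 0, 0, 0, 0, 0, 0, 0]
}}

```text
time_s: 13.17
tcp_pos: [0.6553, -0.0547, 0.2338]
orientation: [-3.142, 0.003, 2.94]
contact_force: [-0.6, 0.0, -1.3]
grip_width: 0.0169
```

```bash
cat > m.py <<'E'
from h import *
import sys
from scipy.optimize import least_squares
nm=sys.argv[1];hs=[]
s=observe();print('before',s['tcp_pos'].round(4),s['orientation'].round(4))
A=[];
for k in range(3):
    c=capture('side');t=np.array(observe()['tcp_pos']);P=cloud(c).reshape(-1,3);A.append(c['frame'].astype(float))
    r_=[]
    for lab,r,lo,hi in (('handle',.009,-.054,-.012),('barrel',.003,max(-.125,.093-t[2]),-.06)):
        m=(np.hypot(*(P[:,:2]-t[:2]).T)<.02)&(P[:,2]>t[2]+lo)&(P[:,2]<t[2]+hi);q=P[m]
        o=least_squares(lambda p:np.hypot(q[:,0]-p[0],q[:,1]-p[1])-r,t[:2]+[.005,-.01],loss='soft_l1',f_scale=.001)
        r_+=[lab,o.x.round(4)]
    m=(np.hypot(*(P[:,:2]-[.654,-.054]).T)<.020)&(P[:,2]>.0845)&(P[:,2]<.0915);print(t.round(4),r_,'bush',P[m].mean(0).round(4))
c['frame']=np.mean(A,0).astype(np.uint8);np.savez(nm+'.npz',**c)
crop(c,205,140,245,190,12,nm+'.png',[proj(c,[t[0],t[1],t[2]-.1376]),proj(c,[.654,-.054,.088])])
E
python3 m.py s10 2>/dev/null
```

```text
before [ 0.6553 -0.0547  0.2338] [-3.1416e+00  2.8000e-03  2.9403e+00]
[ 0.6553 -0.0547  0.2338] ['handle', array([ 0.6543, -0.0543]), 'barrel', array([ 0.6548, -0.0537])] bush [ 0.6542 -0.0537  0.087 ]
[ 0.6553 -0.0546  0.2338] ['handle', array([ 0.6543, -0.0547]), 'barrel', array([ 0.6548, -0.0532])] bush [ 0.6533 -0.0521  0.0866]
[ 0.6553 -0.0547  0.2337] ['handle', array([ 0.6545, -0.0545]), 'barrel', array([ 0.6545, -0.0537])] bush [ 0.6534 -0.053   0.0868]
```

View pics/s10.png

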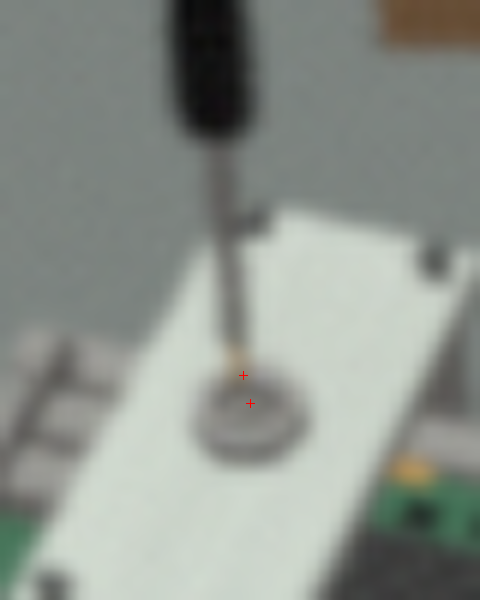

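```bash
cat > col.py <<'E'
from h import *
import sys
c=dict(np.load(sys.argv[1]+'.npz'));t=np.array(eval(sys.argv[2]))
f=c['frame'].astype(float).sum(-1)
for dz in np.arange(-.015,-.137,-.006):
    u,v=proj(c,[t[0],t[1],t[2]+dz]);vi=int(round(v));h=5.5 if dz>-.057 else 3.5
    x=np.arange(int(u)-9,int(u)+10);w=f[vi,x];
    base=np.interp(x,[x[0]+2,x[-1]-2],[w[:4].mean(),w[-4:].mean()]);d=np.clip(base-w,0,None)*(abs(x-u)<h)
    # px -> mm along image-right at that depth
    cen=(d*x).sum()/d.sum();print(round(dz,3),vi,round(cen-u,2),end=' | ')
print()
E
python3 col.py s10 '[.6553,-.0547,.2338]'
```

```text
-0.015 136 0.28 | -0.021 138 0.14 | -0.027 140 0.17 | -0.033 142 0.12 | -0.039 144 0.12 | -0.045 145 0.02 | -0.051 147 -0.05 | -0.057 149 -0.05 | -0.063 151 -0.02 | -0.069 152 -0.1 | -0.075 154 -0.11 | -0.081 156 0.02 | -0.087 157 0.39 | -0.093 159 0.57 | -0.099 161 -0.06 | -0.105 162 -0.06 | -0.111 164 -0.08 | -0.117 165 -0.19 | -0.123 167 -0.31 | -0.129 169 0.05 | -0.135 170 0.49 |
```

>>> {"api": "carry_out", "payload": {
  "rows": [0.0012, 0.0002, 0, 0, 0, 0, 0.0022, 0.0003, 0, 0, 0, 0, 0.0022, 0.0003, 0, 0, 0, 0, 0.0022, 0.0003, 0, 0, 0, 0, 0.0022, 0.0003, 0.001, 0, 0, 0]
}}

```text
time_s: 13.73
tcp_pos: [0.6532, -0.0539, 0.2329]
orientation: [-3.142, 0.003, 2.94]
contact_force: [1.0, -0.9, -0.6]
grip_width: 0.0165
```

>>> {"api": "carry_out", "payload": {
  "rows": [0, 0, 0, 0, 0, 0, 0, 0, 0, 0, 0, 0, 0, 0, 0, 0, 0, 0, 0, 0, 0, 0, 0, 0, 0, 0, 0, 0, 0, 0]
}}

```text
time_s: 14.15
tcp_pos: [0.6532, -0.0539, 0.2327]
orientation: [3.142, 0.003, 2.94]
contact_force: [0.2, -0.7, -1.5]
grip_width: 0.0165
```

```bash
python3 m.py s11 2>/dev/null
python3 - <<'E'
from h import *
c=dict(np.load('s11.npz'));im=cv2.resize(c['frame'][155:185,210:242],None,fx=18,fy=18,interpolation=cv2.INTER_CUBIC)
im=cv2.convertScaleAbs(im,alpha=1.6,beta=-90)
cv2.imwrite('pics/s11z.png',im)
E
```

```text
before [ 0.6532 -0.0539  0.2327] [3.1416e+00 2.6000e-03 2.9403e+00]
[ 0.6532 -0.0539  0.2327] ['handle', array([ 0.6525, -0.0535]), 'barrel', array([ 0.6531, -0.053 ])] bush [ 0.6538 -0.0541  0.0866]
[ 0.6532 -0.0539  0.2327] ['handle', array([ 0.6523, -0.0536]), 'barrel', array([ 0.6526, -0.0528])] bush [ 0.6531 -0.053   0.0872]
[ 0.6532 -0.0539  0.2327] ['handle', array([ 0.6521, -0.0539]), 'barrel', array([ 0.6526, -0.0528])] bush [ 0.654  -0.0534  0.0869]
```

View pics/s11z.png

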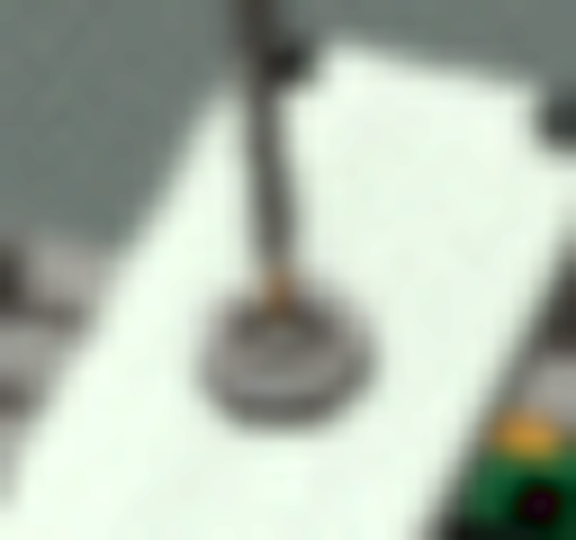

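>>> {"api": "carry_out", "payload": {
  "rows": [0.0006, 0, 0.003, 0, 0, 0, 0.0006, 0, 0.008, 0, 0, 0, 0.0006, 0, 0.013, 0, 0, 0, 0.0006, 0, 0.016, 0, 0, 0, 0.0006, 0, 0.016, 0, 0, 0]
}}

```text
time_s: 14.72
tcp_pos: [0.6523, -0.0537, 0.2155]
orientation: [3.141, 0.001, 2.94]
contact_force: [0.3, -0.1, -0.7]
grip_width: 0.0165
```

```bash
python3 m.py s12 2>/dev/null
python3 - <<'E'
from h import *
c=dict(np.load('s12.npz'));im=cv2.resize(c['frame'][150:185,210:242],None,fx=18,fy=16,interpolation=cv2.INTER_CUBIC)
im=cv2.convertScaleAbs(im,alpha=1.6,beta=-90)
cv2.imwrite('pics/s12z.png',im);print(observe()['contact_force'])
E
```

```text
before [ 0.6523 -0.0537  0.2155] [3.1415e+00 8.0000e-04 2.9403e+00]
[ 0.6525 -0.0538  0.2161] ['handle', array([ 0.6516, -0.0538]), 'barrel', array([ 0.6514, -0.0529])] bush [ 0.6537 -0.0528  0.0868]
[ 0.6526 -0.0538  0.2166] ['handle', array([ 0.6515, -0.0538]), 'barrel', array([ 0.652 , -0.0522])] bush [ 0.6536 -0.0532  0.0869]
[ 0.6527 -0.0538  0.2168] ['handle', array([ 0.6518, -0.0538]), 'barrel', array([ 0.6518, -0.0525])] bush [ 0.6529 -0.0521  0.0869]
[-0.4671004  -0.33173558 -0.495068  ]
```

View pics/s12z.png

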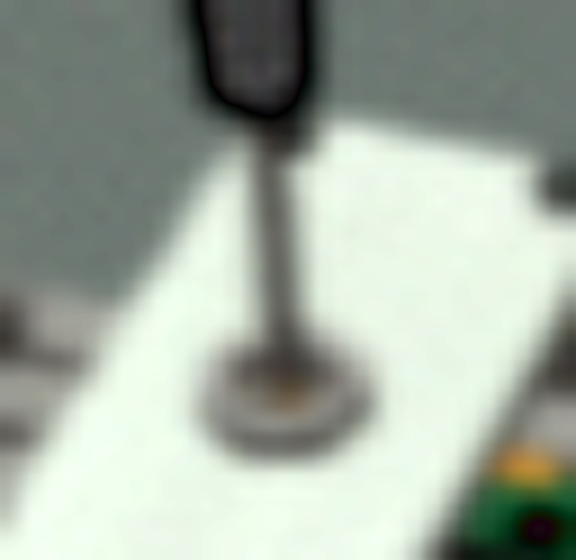

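>>> {"api": "carry_out", "payload": {
  "rows": [-0.0003, 0, 0.006, 0, 0, 0, -0.0003, 0, 0.012, 0, 0, 0, -0.0003, 0, 0.018, 0, 0, 0, -0.0003, 0, 0.023, 0, 0, 0, -0.0003, 0, 0.026, 0, 0, 0]
}}

```text
time_s: 15.28
tcp_pos: [0.6527, -0.0538, 0.1895]
orientation: [3.142, 0.001, 2.94]
contact_force: [0.5, -0.9, -0.8]
grip_width: 0.0164
```

```bash
python3 m.py s13 2>/dev/null
python3 - <<'E'
from h import *
c=dict(np.load('s13.npz'));im=cv2.resize(c['frame'][150:185,210:242],None,fx=18,fy=16,interpolation=cv2.INTER_CUBIC)
im=cv2.convertScaleAbs(im,alpha=1.6,beta=-90)
cv2.imwrite('pics/s13z.png',im);print(observe()['contact_force'])
E
```

```text
before [ 0.6527 -0.0538  0.1895] [3.1415e+00 1.2000e-03 2.9403e+00]
[ 0.6526 -0.0538  0.1892] ['handle', array([ 0.6518, -0.0537]), 'barrel', array([ 0.6525, -0.0531])] bush [ 0.6531 -0.053   0.087 ]
[ 0.6527 -0.0538  0.1899] ['handle', array([ 0.6518, -0.0535]), 'barrel', array([ 0.6515, -0.0505])] bush [ 0.653  -0.0523  0.0871]
[ 0.6529 -0.0539  0.1905] ['handle', array([ 0.6519, -0.0538]), 'barrel', array([ 0.6515, -0.0514])] bush [ 0.6534 -0.0533  0.087 ]
[ 0.01630293 -0.43003341 -0.22282857]
```

View pics/s13z.png

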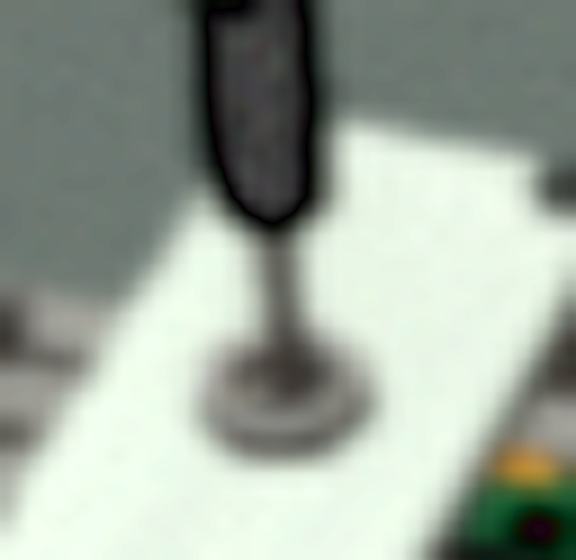

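Run:
```python
from h import *
c=dict(np.load('s13.npz'))
d=np.array([-.355,.935])
for nm,t,vobs in (('s12',[.6526,-.0538,.2165],156.7),('s13',[.6527,-.0538,.1898],163.4)):
    p=np.array(t[:2])+.009*d; print(nm,'pred shoulder front edge',np.round(proj(c,[*p,t[2]-.0576]),2),'obs v',vobs, 'tip pred',np.round(proj(c,[*t[:2],t[2]-.1376]),2))
print('tip ray',ray_z(c,(225.5,174.75),.0787))
# vertical profile through collar & intensity profile for handle
f=c['frame'].astype(float).mean(-1)
s0=np.load('side3.npz')['frame'].astype(float).mean(-1)
for u in (224,225,226):
    print(u,'s13',f[155:184,u].astype(int));print(u,'side3',s0[155:184,u].astype(int))
for y in(-.056,-.0535,-.051):
    b=np.array([.6545,y]);print(y,'back outer',proj(c,[*(b-.014*d),.088])[1].round(2),'back bore',proj(c,[*(b-.008*d),.088])[1].round(2),'front bore',proj(c,[*(b+.008*d),.088])[1].round(2),'front outer top',proj(c,[*(b+.014*d),.088])[1].round(2),'bottom',proj(c,[*(b+.014*d),.080])[1].round(2))
```

```text
s12 pred shoulder front edge [223.69 156.69] obs v 156.7 tip pred [226.03 175.59]
s13 pred shoulder front edge [224.42 164.04] obs v 163.4 tip pred [226.68 182.18]
tip ray [ 0.65535908 -0.05650821  0.0787    ]
224 s13 [ 14  14  12  15  20  17  15  22  46  96 133 145 149 158 158 152 136 109
 108 123 130 140 123 143 191 207 206 209 209]
224 side3 [122 131 152 166 178 193 201 198 198 198 198 198 197 197 190 170 140 112
 112 124 129 137 118 138 186 199 200 199 202]
225 s13 [ 20  18  16  21  17  19  18  20  42  80 111 117 117 118 119 112 105  95
  97 104 121 138 122 140 192 207 208 207 207]
225 side3 [121 126 128 119 140 185 199 197 197 196 197 198 198 196 189 165 137 112
 116 119 126 134 118 135 185 200 200 203 202]
226 s13 [ 30  29  31  33  35  32  32  40  76 123 147 147 146 142 134 122 104  94
  91  99 122 137 118 141 193 206 207 207 206]
226 side3 [122 114 101  92 129 181 196 198 197 200 196 195 199 194 188 161 138 112
 114 117 129 133 116 135 185 201 200 198 199]
-0.056 back outer 169.01 back bore 170.54 front bore 174.67 front outer top 176.24 bottom 178.26
-0.0535 back outer 169.61 back bore 171.14 front bore 175.29 front outer top 176.86 bottom 178.88
-0.051 back outer 170.21 back bore 171.75 front bore 175.9 front outer top 177.48 bottom 179.5
```

>>> {"api": "carry_out", "payload": {
  "rows": [-0.0002, 0, 0.003, 0, 0, 0, -0.0002, 0, 0.006, 0, 0, 0, -0.0002, 0, 0.009, 0, 0, 0, -0.0002, 0, 0.011, 0, 0, 0, -0.0002, 0, 0.011, 0, 0, 0]
}}

```text
time_s: 15.85
tcp_pos: [0.653, -0.0539, 0.179]
orientation: [3.142, 0.002, 2.94]
contact_force: [0.3, -0.2, -0.7]
grip_width: 0.0166
```

>>> {"api": "carry_out", "payload": {
  "rows": [0, 0, 0, 0, 0, 0, 0, 0, 0, 0, 0, 0, 0, 0, 0, 0, 0, 0, 0, 0, 0, 0, 0, 0, 0, 0, 0, 0, 0, 0]
}}

```text
time_s: 16.27
tcp_pos: [0.6532, -0.0539, 0.1798]
orientation: [-3.142, 0.003, 2.94]
contact_force: [-0.1, 0.3, -0.4]
grip_width: 0.0165
```

Run:
```python
from h import *
F=[];
for i in range(8):
    capture('side');s=observe();F.append(s['contact_force'])
print(s['tcp_pos'],s['orientation'],np.mean(F,0),np.std(F,0))
```

```text
[ 0.65319085 -0.0539529   0.17965888] [-3.14159045e+00  2.56832793e-03  2.94029527e+00] [ 0.26512275  0.06252802 -0.66876851] [0.64561114 0.51857545 0.6201823 ]
```

>>> {"api": "carry_out", "payload": {
  "rows": [0.0003, 0, 0.001, 0, 0, 0, 0.0003, 0, 0.002, 0, 0, 0, 0.0003, 0, 0.003, 0, 0, 0, 0.0003, 0, 0.0035, 0, 0, 0, 0.0003, 0, 0.0035, 0, 0, 0]
}}

```text
time_s: 17.08
tcp_pos: [0.6529, -0.0539, 0.1762]
orientation: [3.142, 0.003, 2.94]
contact_force: [0.1, 0.3, -0.2]
grip_width: 0.0164
```

```bash
cat > fz.py <<'E'
from h import *
F=[];T=[]
for i in range(12):
    capture('side');s=observe();F.append(s['contact_force']);T.append(s['tcp_pos'])
print(s['time_s'],np.mean(T,0).round(4),T[-1].round(4),s['orientation'].round(4),np.mean(F,0).round(2),s['grip_width'])
E
python3 fz.py
```

```text
17.6833 [ 0.6529 -0.0539  0.1763] [ 0.6529 -0.0539  0.1762] [3.1416e+00 2.7000e-03 2.9403e+00] [-0.18  0.08  0.69] 0.016854127894418047
```

>>> {"api": "carry_out", "payload": {
  "rows": [0, 0, 0.001, 0, 0, 0, 0, 0, 0.002, 0, 0, 0, 0, 0, 0.0027, 0, 0, 0, 0, 0, 0.0027, 0, 0, 0, 0, 0, 0.0027, 0, 0, 0]
}}

```text
time_s: 18.1
tcp_pos: [0.6529, -0.0539, 0.1735]
orientation: [3.142, 0.003, 2.94]
contact_force: [-0.8, 0.6, 1.4]
grip_width: 0.0168
```

```bash
python3 fz.py; python3 m.py s14 2>/dev/null
python3 - <<'E'
from h import *
c=dict(np.load('s14.npz'));im=cv2.resize(c['frame'][150:185,210:242],None,fx=18,fy=16,interpolation=cv2.INTER_CUBIC)
im=cv2.convertScaleAbs(im,alpha=1.6,beta=-90);cv2.imwrite('pics/s14z.png',im)
E
python3 col.py s14 '[.6529,-.0539,.1737]'
```

```text
18.7 [ 0.6529 -0.0539  0.1735] [ 0.6529 -0.0539  0.1735] [3.1416e+00 2.6000e-03 2.9403e+00] [-0.    0.    1.37] 0.01691110898234758
before [ 0.6529 -0.0539  0.1735] [3.1416e+00 2.6000e-03 2.9403e+00]
[ 0.6529 -0.0539  0.1735] ['handle', array([ 0.6522, -0.0534]), 'barrel', array([ 0.6517, -0.0499])] bush [ 0.6529 -0.0528  0.0873]
[ 0.6529 -0.0539  0.1735] ['handle', array([ 0.6519, -0.0536]), 'barrel', array([ 0.6516, -0.0529])] bush [ 0.653  -0.0536  0.0872]
[ 0.6529 -0.0539  0.1735] ['handle', array([ 0.6519, -0.0538]), 'barrel', array([ 0.649 , -0.0531])] bush [ 0.6532 -0.0521  0.0874]
-0.015 154 0.26 | -0.021 156 0.02 | -0.027 158 -0.05 | -0.033 159 -0.15 | -0.039 161 -0.06 | -0.045 163 0.27 | -0.051 164 0.24 | -0.057 166 0.17 | -0.063 167 -0.11 | -0.069 169 -0.08 | -0.075 171 -0.18 | -0.081 172 0.08 | -0.087 174 0.14 | -0.093 175 0.1 | -0.099 177 -0.32 | -0.105 178 -0.74 | -0.111 180 nan | -0.117 181 nan | -0.123 182 nan | -0.129 184 nan | -0.135 185 nan | col.py:10: RuntimeWarning: invalid value encountered in scalar divide
  cen=(d*x).sum()/d.sum();print(round(dz,3),vi,round(cen-u,2),end=' | ')
```

View pics/s14z.png

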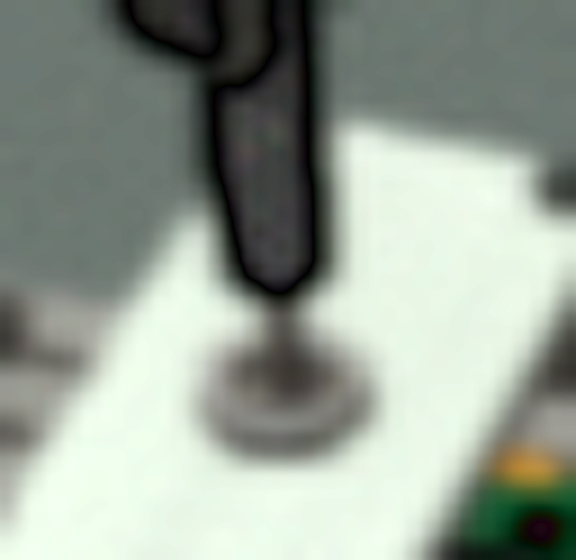

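Run:
```python
from h import *
for n,t in (('side8',[.6545,-.0521,.283]),('side9',[.6543,-.0548,.2407]),('s10',[.6553,-.0547,.2338]),('s11',[.6532,-.0539,.2327])):
    c=dict(np.load(n+'.npz'));f=c['frame'].astype(float)
    u,v=proj(c,[t[0],t[1],t[2]-.1376]);ub,vb=proj(c,[t[0],t[1],t[2]-.1256])
    print(n,'tip',round(u,2),round(v,2),'barrel end',round(ub,2),round(vb,2))
    y=(f[...,2]-f[...,0])
    r=slice(int(v)-7,int(v)+5);k=slice(int(u)-4,int(u)+5)
    y=y-np.median(y[r,k]);w=np.clip(y[r,k],4,None)-4;V,U=np.mgrid[r,k]
    print('  orange centroid',(w*U).sum()/w.sum(),(w*V).sum()/w.sum(),'rows',w.sum(1).round())
```

```text
side8 tip 223.3 158.35 barrel end 222.95 155.02
  orange centroid 222.67961165048544 157.32038834951456 rows [ 0.  0.  0.  0.  2. 23. 33. 30. 15.  0.  0.  0.]
side9 tip 224.96 169.02 barrel end 224.63 165.88
  orange centroid 225.0 168.98333333333332 rows [ 0.  0.  0.  0.  0.  3. 13. 26. 18.  0.  0.  0.]
s10 tip 224.8 170.75 barrel end 224.47 167.63
  orange centroid 224.256 169.96 rows [ 0.  0.  0.  0.  0.  7. 37. 42. 32.  7.  0.  0.]
s11 tip 225.42 171.4 barrel end 225.09 168.29
  orange centroid 224.89772727272728 170.89772727272728 rows [ 0.  0.  0.  0.  0.  3. 28. 34. 21.  2.  0.  0.]
```

>>> {"api": "carry_out", "payload": {
  "rows": [0, 0, -0.003, 0, 0, 0, 0, 0, -0.006, 0, 0, 0, 0, 0, -0.007, 0.3, 0.04, 0, 0, 0, -0.007, 0.66, 0.08, 0, 0, 0, -0.007, 0.66, 0.08, 0]
}}

```text
time_s: 19.27
tcp_pos: [0.6529, -0.0537, 0.1804]
orientation: [-3.13, 0.001, 2.941]
contact_force: [0.1, -0.1, -1.4]
grip_width: 0.0166
```

```bash
python3 fz.py
```

```text
19.8667 [ 0.6529 -0.0538  0.1804] [ 0.6529 -0.0539  0.1805] [-3.1300e+00  1.2000e-03  2.9404e+00] [ 0.04  0.08 -0.38] 0.016957963355415183
```

>>> {"api": "carry_out", "payload": {
  "rows": [0, 0, 0.002, 0, 0, 0, 0, 0, 0.004, 0, 0, 0, 0, 0, 0.006, 0, 0, 0, 0, 0, 0.0068, 0, 0, 0, 0, 0, 0.0068, 0, 0, 0]
}}

```text
time_s: 20.28
tcp_pos: [0.6529, -0.054, 0.1736]
orientation: [-3.13, 0.001, 2.94]
contact_force: [0.1, 0.2, 2.0]
grip_width: 0.0166
```

```bash
python3 fz.py; python3 m.py s15 2>/dev/null
python3 - <<'E'
from h import *
c=dict(np.load('s15.npz'));im=cv2.resize(c['frame'][140:200,190:260],None,fx=10,fy=10,interpolation=cv2.INTER_CUBIC)
cv2.imwrite('pics/s15z.png',im)
E
```

```text
20.8833 [ 0.6529 -0.054   0.1738] [ 0.6529 -0.054   0.1737] [-3.1301e+00  1.3000e-03  2.9404e+00] [0.28 0.02 1.21] 0.01670154567826047
before [ 0.6529 -0.054   0.1737] [-3.1301e+00  1.3000e-03  2.9404e+00]
[ 0.6529 -0.054   0.1737] ['handle', array([ 0.6521, -0.0543]), 'barrel', array([ 0.6531, -0.0518])] bush [ 0.6541 -0.0529  0.0868]
[ 0.6529 -0.0539  0.1737] ['handle', array([ 0.6521, -0.0542]), 'barrel', array([ 0.6531, -0.0534])] bush [ 0.6538 -0.0526  0.0873]
[ 0.6529 -0.054   0.1737] ['handle', array([ 0.6519, -0.0543]), 'barrel', array([ 0.6529, -0.0535])] bush [ 0.6534 -0.0531  0.087 ]
```

View pics/s15z.png

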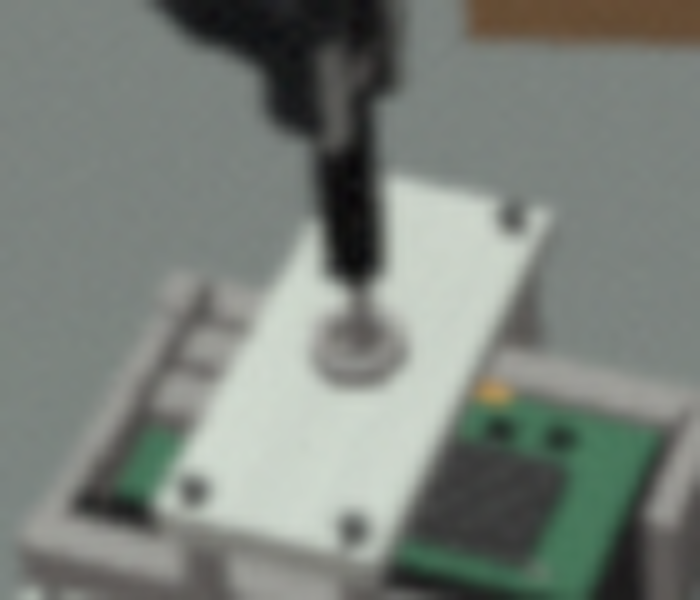

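The picture shows the barrel centred in the bush at about (357,320), the drawer home, and the push steady at about 2 N. I'm handing it in.

Run:
```python
from workcell import *
print(job_done());s=observe();print(s['time_s'],s['tcp_pos'],s['contact_force'],s['grip_width'])
```

```text
the job is handed in; nothing more can be done
None
the job is handed in; nothing more can be done
```

I pushed the drawer home, took the probe from the rack and lowered it through the bush onto the pad. I handed the job in at about 21 s, still holding the probe with the spring tip pressed about halfway. The hand-in reports no verdict.

**Last checks that agreed:**
- **Drawer:** at the stop the push rose to 22 N with no further travel, and the last pictures show it still home.
- **Spring tip:** the vertical force is about 1.9 N above the free-hanging value, and the height puts the spring about 4 mm in.
- **Touching the bush:** sideways force stayed within noise (under 0.3 N averaged), so I saw no sign of the probe touching the bush or plate.
- **Grip:** the probe is held at a finger opening of 16.7 mm.

**Less certain:**
- **Centring:** the side camera shows the barrel centred in the bush to about 1 mm across its view. Along its view I can only say 1–2 mm, because the arm blocked the top camera.
- **Camera disagreement:** the two cameras disagreed by 2–4 mm at the start, so I compared probe and bush within the side view only.
- **Tilt:** the held probe seemed to lean about 1°. I lifted it 7 mm off the pad, turned the tool 0.66° to straighten it and pressed again. I could not measure the remaining tilt exactly.

**Other items:** the blue and green look-alikes, which seemed to be standing at the start, were lying or leaning by my next picture. One green one leaned on the probe and came away as I lifted it. I saw no sign that the nut driver, card stand, module box or carton moved, but I did not measure them again at the end.

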